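# Drain, catch and blow-dry the mounted specimens

## Robot

A 6-joint arm with a two-finger parallel gripper is mounted at the origin on the work surface. World frame = base frame: x ahead of the robot, y to its left, z up, the work surface at z = 0. Lengths are in mm, angles in rad, forces in N, time in s.
With the tool pointing down it reaches from about 250 to 775 mm from the base axis. Payload 4 kg.
Tool frame: the origin (TCP) lies between the finger pads; the fingertips stand ctrl.tcp_to_tips ahead of it and the grasp point (between the pads) lies 8 mm behind it (ctrl.tcp_to_tips is the distance from the TCP to the fingertips, in mm); x points along the fingers, z is the direction in which the jaws open and shut, and the axes are right-handed (so a half turn about x gives the same grasp; the last joint's range is limited). The gripper opens to 85 mm and grips with 20 to 120 N. Pads are 22 mm wide; open, the fingers measure 114 mm over their backs; the gripper's body (76 mm by 85 mm) begins 54 mm behind the grasp point. The pads swing forward as they close: fully open they stand 13 mm farther back than shut.
Start: joints at [1.073, 0.087, 1.371, -0, 1.684, -0.103], TCP at [211.553, 507.703, 242.341] pointing down, gripper open.
Joint ranges: [-3.1, 3.1], [-0.76, 2.03], [0.27, 2.55], [-1.08, 4.22], [0.17, 2.65], [-2.57, 2.57]. Speed limits (rad/s): [2.79, 2.79, 3.14, 3.14, 3.14, 3.14].

## Interface

Orientations are given as [roll, pitch, yaw] about the fixed x, y, z axes, in that order (R = Rz(yaw) Ry(pitch) Rx(roll)).
In Python, from station import ctrl, vision, order gives the robot as it stands.
- The arm moves only by the tool carry_out, never from a script. Its argument "plan" is one flat list of numbers, 5 for each row, row after row: the opening, from 0 (shut) to 1 (fully open), then the shift along the tool's x, y, z in cm, then the turn about the tool's x in degrees. In form: [fingers, tx, ty, tz, spin, fingers, tx, ty, tz, spin, ...]. A call has 1 to 5 rows; each row shifts and turns the commanded pose from where the row before left it, along the tool's axes as they then stand; what a row does not reach is not made up. A row lasts 1/10 s, in which the tool goes at most 50 mm and 8.59 degrees, less where a joint would pass 70% of its speed; a pose out of reach is approached as far as the arm can. A call is refused whole if a number of a shift passes 5 or a number of a turn 8.59, either way. A call with a gripper value outside its range is refused whole. The fingers move at their own pace and stop on an object; "force" is the grip in N (left out, the last holds). Time passes only in rows, so rows that do not move let the fingers close. It gives the time, the measured TCP pose, the force and the opening at its end, in the units of the state.
- ctrl.read_state(): the state, without advancing time (a new reading comes with each control period).
- vision.read_camera(name): name is "scene" or "top" or "wrist"; returns a dict with "color" (480x640x3 uint8, red, green, blue), "fx", "fy", "cx", "cy" (pixels), "dist" ([k1, k2, p1, p2, k3] as OpenCV has them; the pictures are not rectified), "position" and "attitude" of the camera in the world. Camera axes: x right, y up, looking along -z (the intrinsics and any distortion apply to the point x, -y, -z); pixel columns grow to the right and rows downward; lengths in mm; the calibration is good to about 2 mm. A picture is of the moment at which its call begins. There is no depth.
- order.job_done(): hands the job in, once; it reports no verdict.
Trained networks look in a picture, given as the dict that the camera call returned (one of the last four; its "shot" number tells which), for a name from the list of things; names that differ only in an ending like _2 or _b are one class to them, and where a whole thing is asked for, a point or a joint stands for the part that bears it (a point fixed in the world has none). Each returns a list of dicts, best first, with "conf" (0 to 1); they miss things now and then, are a little off and sometimes report something else, mostly with a low value. They report only what shows in the picture. A call takes as long as a camera call. They do not tell look-alikes from the thing itself.
- vision.boxes_of(picture, name): "location" ([x, y, z] in mm, in world coordinates, good to about 4 mm: the middle of the surface that is visible of it).
- vision.trace(picture, name): "pixels" (480x640 bool, what is visible of it).
- vision.landmark_of(picture, name): "location" ([x, y, z] in mm, in world coordinates, good to about 4 mm: a listed point, or the origin of a listed thing).
The state is a dict: "t": time; "qpos": joint angles; "joint_velocities": joint speeds; "tau": joint torques, N m; "position": TCP position; "eef_rot": TCP orientation; "wrist_force": force on the tool from outside, world axes, zero at the start; "ft_torque": the same for the moment, N m; "grip_width": opening from 0.0 (shut) to 1.0 (fully open).
Only numpy, scipy, OpenCV 4.12 (cv2) and the standard library are available. Lean on these libraries where they do the work, as an engineer would, in place of code of your own. Each camera call takes 0.05 s, during which the arm holds its last target.

## Task

Lay all the resin specimen blocks on the drain chute so that they come to rest behind its shut gate. Then take the steel dish by its grip plate, hold it under the chute's lip and raise it against the gate's two feet, so that the gate lifts and every specimen slides into the dish in your grip; keep the gate raised until they all lie in the dish. Set the dish centred, level and lined up on the green blow-off stand with all specimens in it and let go, then press the yellow treadle down to its stop, keep it there for a good second, and let it spring up again; leave the bottles and other things around alone.

Things in the scene. Friction and masses are not known exactly. Their poses are not given: they have to be found in the camera images.
- chute: fixed drain chute, blue side walls. Origin on the table straight below the middle of the lip (open lower end); x axis level, uphill. Slippery floor rises from the lip (190 mm up) at 0.50 rad (29 deg) for 300 mm along the slope, 104 mm wide inside, walls 30 mm high; blocks laid on it slide to the gate; one that hangs up needs a nudge. Legs begin 100 mm uphill of the lip; below the lip it is free
- lip (a point): middle of the chute floor's lower edge, 190 mm above the table; axes as the chute's
- gate (a joint): orange lift gate: height in m, 0 shut (falls shut by itself, 2 N), 0.085 highest. Its plate stands 9 mm downhill of the lip, 46 mm high. Each side a leg (91 mm from the middle line) hangs to an orange foot, 58 to 94 mm from the middle line, 6 to 54 mm downhill of the lip, underside 72 mm below the lip when shut. The dish's side rims push the feet up; specimens pass from 45 mm up
- dish: loose rectangular steel dish, 180 (x) x 140 (y) x 75 mm high outside, walls and floor 4 mm, 0.38 kg. Origin under the middle of its floor, z up. At its -x end a blue upright grip plate, 10 mm thick (x), 70 mm wide (y), centred 85 mm from the origin, from the rim up to 121 mm above the dish's underside
- stand: fixed raised blow-off stand; origin on the table below the middle of its platform, x axis towards its air nozzle. Green platform 130 (x) x 100 (y) mm, top 100 mm up, smaller than the dish. The nozzle's post (radius 8 mm) is at x = 155 mm, its black head 165 to 195 mm up reaching back to x = 120 mm, so the dish goes on with its grip plate at the -x side
- stand_top (a point): middle of the platform's top surface; axes as the stand's
- treadle (a joint): yellow spring treadle (air valve): angle in rad, 0 = up, 0.30 = down at its stop; takes about 10 N at the pad, springs back. The plate (130 x 80 mm) is hinged at its far end, 50 mm above the table
- treadle_pad (a point): middle of the top of the black rubber pad on the treadle's free end, where to press; about 85 mm above the table when up, about 57 mm when down; x axis points towards the hinge, 95 mm away
- specimen0: red resin-mounted specimen block, 64 (x) x 40 (y) x 30 mm high, 0.1 kg, aluminium patch on top; origin in the middle of its underside. May be absent
- specimen1: green resin-mounted specimen block, 64 (x) x 40 (y) x 30 mm high, 0.1 kg, aluminium patch on top; origin in the middle of its underside. May be absent
- specimen2: blue resin-mounted specimen block, 64 (x) x 40 (y) x 30 mm high, 0.1 kg, aluminium patch on top; origin in the middle of its underside. May be absent
- specimen3: black resin-mounted specimen block, 64 (x) x 40 (y) x 30 mm high, 0.1 kg, aluminium patch on top; origin in the middle of its underside. May be absent
- specimen4: yellow resin-mounted specimen block, 64 (x) x 40 (y) x 30 mm high, 0.1 kg, aluminium patch on top; origin in the middle of its underside. May be absent
- suspension: green bottle, 60 mm across, 150 mm tall; leave alone; origin at its underside
- jar: amber jar, 64 mm across, 80 mm tall; leave alone; origin at its underside
- beaker: clear beaker, 70 mm across, 90 mm tall; leave alone; origin at its underside
- discs: stack of grey grinding discs, 120 mm across, 30 mm high; leave alone; origin at its underside
- card_box: cardboard box 90 x 130 x 50 mm; leave alone; origin at its underside
Things that resemble listed ones, but are neither listed nor needed, are in the scene too. Several things have the shape of the specimen0; the one meant has the colours described above.

How it is judged (in metres and radians):
On the way, in this order (a step that is already met when the one before it is completed fails the run):
1. all specimens rest on the chute, let go, the gate shut (x of specimen0 in the frame of chute between -0.02 and 0.29 m and y of specimen0 in the frame of chute between -0.06 and 0.06 m and z of specimen0 in the frame of chute between 0.175 and 0.36 m and contact force between the fingers and specimen0 below 0.1 N and linear speed of each of specimen0, specimen1, specimen2, specimen3, specimen4 below 0.05 m/s and x of specimen1 in the frame of chute between -0.02 and 0.29 m and y of specimen1 in the frame of chute between -0.06 and 0.06 m and z of specimen1 in the frame of chute between 0.175 and 0.36 m and contact force between the fingers and specimen1 below 0.1 N and x of specimen2 in the frame of chute between -0.02 and 0.29 m and y of specimen2 in the frame of chute between -0.06 and 0.06 m and z of specimen2 in the frame of chute between 0.175 and 0.36 m and contact force between the fingers and specimen2 below 0.1 N and x of specimen3 in the frame of chute between -0.02 and 0.29 m and y of specimen3 in the frame of chute between -0.06 and 0.06 m and z of specimen3 in the frame of chute between 0.175 and 0.36 m and contact force between the fingers and specimen3 below 0.1 N and x of specimen4 in the frame of chute between -0.02 and 0.29 m and y of specimen4 in the frame of chute between -0.06 and 0.06 m and z of specimen4 in the frame of chute between 0.175 and 0.36 m and contact force between the fingers and specimen4 below 0.1 N and value of joint gate below 0.01 m), for 0.2 s.
2. the dish, held off the table in the gripper, has the gate raised and all specimens lie in it (x of specimen0 in the frame of dish between -0.09 and 0.09 m and y of specimen0 in the frame of dish between -0.07 and 0.07 m and z of specimen0 in the frame of dish between -0.005 and 0.09 m and x of specimen1 in the frame of dish between -0.09 and 0.09 m and y of specimen1 in the frame of dish between -0.07 and 0.07 m and z of specimen1 in the frame of dish between -0.005 and 0.09 m and x of specimen2 in the frame of dish between -0.09 and 0.09 m and y of specimen2 in the frame of dish between -0.07 and 0.07 m and z of specimen2 in the frame of dish between -0.005 and 0.09 m and x of specimen3 in the frame of dish between -0.09 and 0.09 m and y of specimen3 in the frame of dish between -0.07 and 0.07 m and z of specimen3 in the frame of dish between -0.005 and 0.09 m and x of specimen4 in the frame of dish between -0.09 and 0.09 m and y of specimen4 in the frame of dish between -0.07 and 0.07 m and z of specimen4 in the frame of dish between -0.005 and 0.09 m and value of joint gate above 0.02 m and contact force between the fingers and dish above 0.5 N and height (world z) of dish above 0.05 m), for 0.2 s.
3. the dish stands on the platform, let go, with all specimens in it (horizontal distance between dish and stand_top below 0.03 m and z of dish in the frame of stand_top between -0.006 and 0.008 m and angle between dish's own z axis and vertical below 0.08 rad and angle between the x axis of dish and the x axis of stand, either way round below 0.3 rad and contact force between the fingers and dish below 0.1 N and linear speed of dish below 0.03 m/s and x of specimen0 in the frame of dish between -0.09 and 0.09 m and y of specimen0 in the frame of dish between -0.07 and 0.07 m and z of specimen0 in the frame of dish between -0.005 and 0.09 m and x of specimen1 in the frame of dish between -0.09 and 0.09 m and y of specimen1 in the frame of dish between -0.07 and 0.07 m and z of specimen1 in the frame of dish between -0.005 and 0.09 m and x of specimen2 in the frame of dish between -0.09 and 0.09 m and y of specimen2 in the frame of dish between -0.07 and 0.07 m and z of specimen2 in the frame of dish between -0.005 and 0.09 m and x of specimen3 in the frame of dish between -0.09 and 0.09 m and y of specimen3 in the frame of dish between -0.07 and 0.07 m and z of specimen3 in the frame of dish between -0.005 and 0.09 m and x of specimen4 in the frame of dish between -0.09 and 0.09 m and y of specimen4 in the frame of dish between -0.07 and 0.07 m and z of specimen4 in the frame of dish between -0.005 and 0.09 m), for 0.2 s.
4. the treadle is held down at its stop while the dish stands there (value of joint treadle above 0.27 rad and horizontal distance between dish and stand_top below 0.03 m and z of dish in the frame of stand_top between -0.006 and 0.008 m and angle between dish's own z axis and vertical below 0.08 rad and angle between the x axis of dish and the x axis of stand, either way round below 0.3 rad and x of specimen0 in the frame of dish between -0.09 and 0.09 m and y of specimen0 in the frame of dish between -0.07 and 0.07 m and z of specimen0 in the frame of dish between -0.005 and 0.09 m and x of specimen1 in the frame of dish between -0.09 and 0.09 m and y of specimen1 in the frame of dish between -0.07 and 0.07 m and z of specimen1 in the frame of dish between -0.005 and 0.09 m and x of specimen2 in the frame of dish between -0.09 and 0.09 m and y of specimen2 in the frame of dish between -0.07 and 0.07 m and z of specimen2 in the frame of dish between -0.005 and 0.09 m and x of specimen3 in the frame of dish between -0.09 and 0.09 m and y of specimen3 in the frame of dish between -0.07 and 0.07 m and z of specimen3 in the frame of dish between -0.005 and 0.09 m and x of specimen4 in the frame of dish between -0.09 and 0.09 m and y of specimen4 in the frame of dish between -0.07 and 0.07 m and z of specimen4 in the frame of dish between -0.005 and 0.09 m), for 0.7 s.
At the end, for the whole second after the job is handed in: Dish released and at rest on the platform: middle within 30 mm of the platform's, level within 0.08 rad, long axis within 0.3 rad of the stand's x axis, all present specimens in it; treadle up (below 0.05 rad), gate shut (below 10 mm) (all of step 3 and value of joint treadle below 0.05 rad and value of joint gate below 0.01 m); the robot touches nothing.
It fails at once if a bystander is moved by more than 40 mm (distance of any of suspension, jar, beaker, discs, card_box from where it was at the start of the episode above 0.04 m).
Of specimen0, specimen1, specimen2, specimen3, specimen4 only 3 to 5 are there at a start; the rules pass over those that are not, and their reading is None.
At some moment in a run one of specimen0, specimen1, specimen2, specimen3, specimen4 may be knocked a few centimetres aside while the robot is not near it.
It also fails if it takes over 210 s, if anything falls off the work surface, if the arm or the gripper's body presses on something with over 40 N, if the wrist force passes 120 N, or if a joint passes its speed limit or range.

## Working session

There is one attempt and no reset: what is moved stays moved. The work goes in short steps, Python scripts to look and compute and a tool call to move; the robot and the scene stay as the last step left them, time stands still between calls to the robot, and variables do not carry over. Pictures are saved under pics/ and viewed, and the job is handed in when it is done.

Besides the shell and the picture viewer there is one more tool, called after "Call:" in YAML: its name, and indented under it one key for each argument. carry_out: Moves the arm, as the interface text tells. Its arguments: {"type":"object","properties":{"plan":{"type":"array"},"force":{"type":"number"}},"required":["plan"]}

```bash
ls; mkdir -p pics; cat > h.py <<'E'
from station import ctrl, vision, order
import numpy as np, cv2
from scipy.spatial.transform import Rotation as Rn
def save(p,name): cv2.imwrite('pics/'+name+'.png', p['color'][:,:,::-1])
E
python3 - <<'E'
from h import *
s=ctrl.read_state(); print(s, ctrl.tcp_to_tips)
for n in ['scene','top']:
    p=vision.read_camera(n); save(p,n+'0'); print(n,p['position'],p['attitude'],p['fx'],p['dist'],p['shot'])
    for k in ['lip','chute','gate','dish','stand','stand_top','treadle','treadle_pad','specimen0','specimen1','specimen2','specimen3','specimen4','suspension','jar','beaker','discs','card_box']:
        try:
            r=vision.landmark_of(p,k)
            print(k,[(np.round(a['location']).tolist(),round(a['conf'],2)) for a in r])
        except Exception as e: print(k,e)
print(ctrl.read_state()['t'])
E
```

```text
pics
{'t': 0.0, 'qpos': array([ 1.07291570e+00,  8.79545005e-02,  1.37228443e+00, -2.10368599e-05,
        1.68360445e+00, -1.03056170e-01]), 'joint_velocities': array([ 0.00079118, -0.00098926, -0.00034039, -0.0005787 , -0.00170486,
       -0.00077444]), 'tau': array([-6.30519935e-04, -3.51864767e+01, -3.13270605e+01, -2.97051456e-04,
        1.07150024e-02, -6.63298920e-06]), 'position': array([211.31084215, 507.26221093, 241.12406901]), 'eef_rot': array([ 3.04782584,  1.5685455 , -2.05938994]), 'wrist_force': array([ 0.30108   ,  0.03242921, -0.44422822]), 'ft_torque': array([ 0.01368281, -0.04325656, -0.00072415]), 'grip_width': 0.9973702856074965} 11.0
scene [1365.8251292  -299.55876019 1262.97651543] [0.65329575 0.01509075 1.18550706] 461.12837770212076 [-0.05687606  0.          0.          0.          0.        ] 1
lip [([635.0, 27.0, 190.0], 0.85), ([490.0, -100.0, -2.0], 0.59), ([666.0, 461.0, -1.0], 0.46)]
chute [([634.0, 28.0, 0.0], 0.92)]
gate it knows: beaker, card_box, chute, discs, dish, jar, lip, specimen, stand, stand_top, suspension, treadle_pad
dish [([494.0, -98.0
[... 2681 characters left out ...]
5.0, -3.0], 0.67), ([392.0, 383.0, 1.0], 0.6)]
specimen3 [([285.0, 464.0, -1.0], 0.94), ([437.0, 276.0, -3.0], 0.91), ([417.0, 86.0, 4.0], 0.84), ([331.0, 285.0, 2.0], 0.81), ([809.0, 1.0, 2.0], 0.69), ([392.0, 185.0, -3.0], 0.67), ([392.0, 383.0, 1.0], 0.6)]
specimen4 [([285.0, 464.0, -1.0], 0.94), ([437.0, 276.0, -3.0], 0.91), ([417.0, 86.0, 4.0], 0.84), ([331.0, 285.0, 2.0], 0.81), ([809.0, 1.0, 2.0], 0.69), ([392.0, 185.0, -3.0], 0.67), ([392.0, 383.0, 1.0], 0.6)]
suspension [([758.0, -181.0, -1.0], 0.56)]
jar [([537.0, 467.0, 0.0], 0.67)]
beaker [([595.0, -495.0, -3.0], 0.81)]
discs [([670.0, 458.0, 5.0], 0.9)]
card_box [([301.0, -428.0, -1.0], 0.78), ([578.0, -288.0, 102.0], 0.43)]
1.7
```

View pics/top0.png

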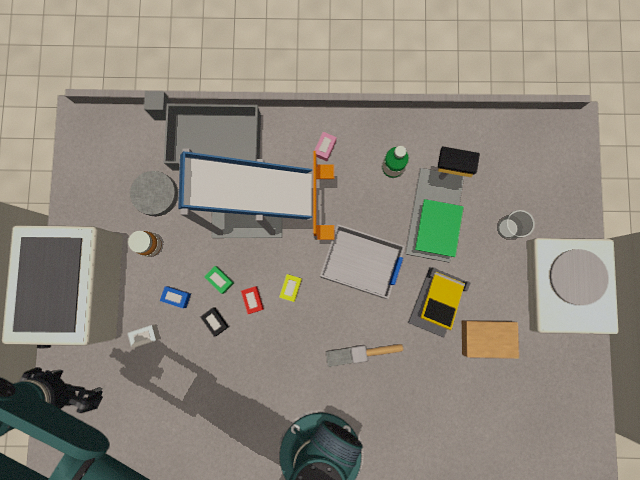

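View pics/scene0.png

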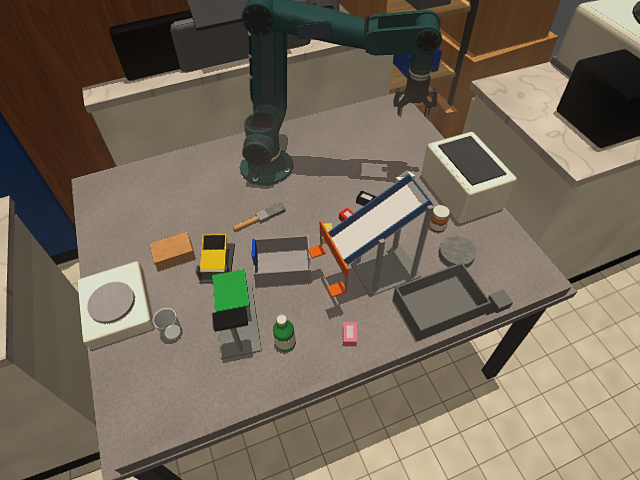

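```bash
cat >> h.py <<'E'
def Rc(p): return Rn.from_euler('xyz',p['attitude']).as_matrix()
def K(p): return np.array([[p['fx'],0,p['cx']],[0,p['fy'],p['cy']],[0,0,1.]])
def proj(p,X):
    X=np.atleast_2d(np.array(X,float)); c=(X-p['position'])@Rc(p); c=c*[1,-1,-1]
    return cv2.projectPoints(c.reshape(-1,1,3),np.zeros(3),np.zeros(3),K(p),np.array(p['dist'],float))[0].reshape(-1,2)
def back(p,uv,z):
    uv=np.atleast_2d(np.array(uv,float))
    n=cv2.undistortPoints(uv.reshape(-1,1,2),K(p),np.array(p['dist'],float)).reshape(-1,2)
    d=np.c_[n,np.ones(len(n))]*[1,-1,-1]@Rc(p).T
    o=np.array(p['position']); return o+d*((z-o[2])/d[:,2])[:,None]
def box(x,y,yaw,L,W,z0,z1):
    c,s=np.cos(yaw),np.sin(yaw)
    return [[x+c*a-s*b,y+s*a+c*b,z] for a in(-L/2,L/2) for b in(-W/2,W/2) for z in(z0,z1)]
def fitbox(p,mask,L,W,z0,z1,S=4):
    from scipy.optimize import minimize
    ys,xs=np.nonzero(mask); u0,v0,u1,v1=xs.min()-6,ys.min()-6,xs.max()+7,ys.max()+7
    m=cv2.resize(mask[v0:v1,u0:u1].astype(np.float32),None,fx=S,fy=S,interpolation=cv2.INTER_LINEAR)
    def cost(q):
        h=cv2.convexHull(((proj(p,box(*q[:2],q[2],L,W,z0,z1))-[u0,v0]+.5)*S*16-8).astype(np.int32))
        r=np.zeros(m.shape,np.float32); cv2.fillConvexPoly(r,h,1.,shift=4); return np.abs(r-m).sum()/m.sum()
    hull=back(p,np.c_[xs,ys],(z0+z1)/2)[:,:2].astype(np.float32)
    (cx,cy),(w,h),a=cv2.minAreaRect(hull); a=np.deg2rad(a)+(0 if w>h else np.pi/2)
    best=None
    for a0 in (a,a+.2,a-.2):
        r=minimize(cost,[cx,cy,a0],method='Nelder-Mead',options=dict(initial_simplex=[[cx,cy,a0],[cx+6,cy,a0],[cx,cy+6,a0],[cx,cy,a0+.15]],xatol=.01,fatol=1e-5))
        if best is None or r.fun<best.fun: best=r
    return best.x,best.fun
def big(m,near=None):
    n,l,st,ce=cv2.connectedComponentsWithStats(m.astype(np.uint8))
    i=(1+np.argmax(st[1:,4])) if near is None else 1+np.argmin(np.hypot(*(ce[1:]-near).T)+1e3*(st[1:,4]<20))
    return l==i
E
python3 - <<'E'
from h import *
for n in ['top','scene']:
    p=vision.read_camera(n)
    im=p['color']
    if n=='top':
        for (u,v,nm) in [(175,297,'blue'),(219,279,'green'),(252,300,'red'),(214,321,'black'),(290,288,'yellow')]:
            pass
        cv2.imwrite('pics/crop1.png',cv2.resize(im[250:350,130:320],None,fx=4,fy=4,interpolation=cv2.INTER_CUBIC)[:,:,::-1])
        cv2.imwrite('pics/crop2.png',cv2.resize(im[135:255,170:350],None,fx=4.4,fy=4.4,interpolation=cv2.INTER_CUBIC)[:,:,::-1])
        cv2.imwrite('pics/crop3.png',cv2.resize(im[140:350,310:500],None,fx=2.85,fy=2.85,interpolation=cv2.INTER_CUBIC)[:,:,::-1])
    tr=vision.trace(p,'specimen0')
    for t in tr:
        m=t['pixels']; ys,xs=np.nonzero(m)
        col=np.median(im[m],axis=0)
        q,f=fitbox(p,m,64,40,0,30)
        print(n,round(t['conf'],2),(round(xs.mean()),round(ys.mean())),col,q.round(2),round(f,3),m.sum())
E
```

```text
top 0.89 (214, 321) [48.5 46.5 46. ] [330.79 282.19   0.68] 0.088 442
top 0.87 (251, 299) [195.  56.  47.] [3.8834e+02 1.8694e+02 3.1000e-01] 0.074 421
top 0.83 (219, 279) [ 61. 168.  88.] [439.98 275.07   0.81] 0.072 429
top 0.8 (174, 297) [ 43.  96. 167.] [392.09 389.12   1.3 ] 0.077 471
top 0.79 (324, 146) [191. 135. 154.] [806.09   2.11   2.76] 0.157 370
top 0.61 (143, 335) [170. 169. 159.] [291.51 464.16   1.93] 0.082 465
top 0.6 (290, 288) [194. 194.  47.] [420.82  86.62   2.84] 0.101 377
scene 0.61 (345, 214) [200.  52.  44.] [361.88 184.3    2.47] 0.851 131
scene 0.56 (404, 175) [150. 139. 123.] [280.42 473.03   2.07] 1.829 81
scene 0.54 (349, 333) [203. 123. 143.] [8.0489e+02 2.6000e-01 2.7700e+00] 0.085 354
scene 0.5 (364, 198) [34. 32. 31.] [320.29 281.23   2.03] 0.4 181
scene 0.41 (328, 226) [212. 198.  81.] [468.15  -4.59   2.7 ] 1.0 23
```

View pics/crop1.png

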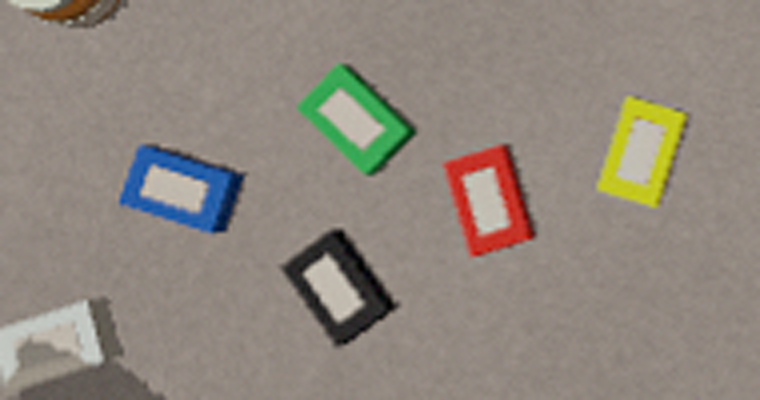

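View pics/crop2.png

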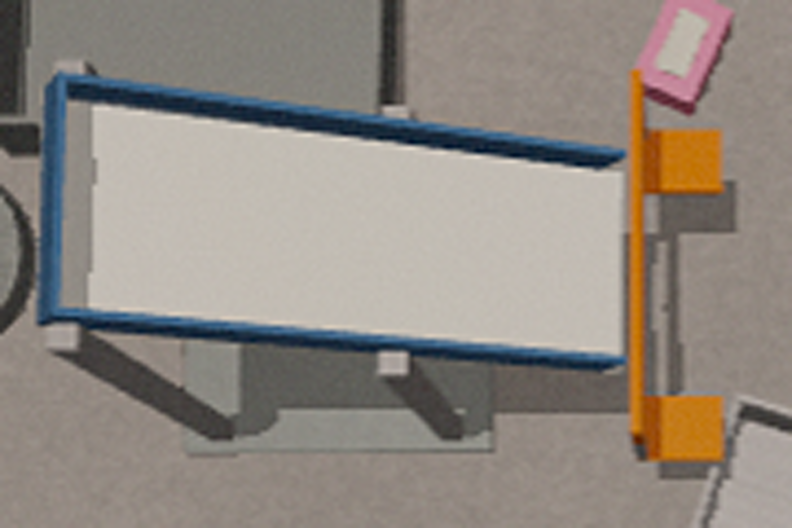

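View pics/crop3.png

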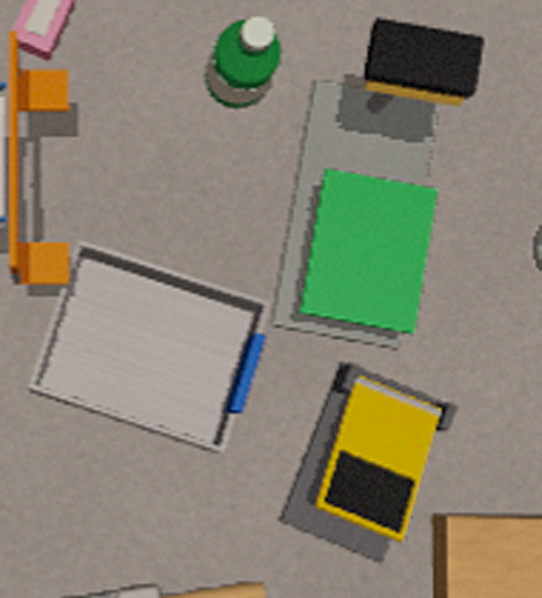

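```bash
python3 - <<'E'
from h import *
p=vision.read_camera('top')
o=np.array([170,135.]);
def B(l,z):
    r=back(p,[(np.array(a)+.0)/4.4+o-.4 for a in l],z); 
    d=r[0]-r[-1]; print(z,r.round(1).tolist(),'ang',np.arctan2(d[1],d[0]).round(3), np.hypot(*d[:2]).round(1)); return r
print('lip corners'); B([(624,168),(622,358)],190)
print('gate top edge'); B([(637,70),(637,460)],232)
print('foot dh edges'); B([(722,130),(722,458)],130)
print('foot'); B([(722,130),(650,130)],130)
print('wall outer at upper end'); B([(50,75),(40,322)],360)
print('wall outer at upper end z334'); B([(50,75),(40,322)],334)
print('floor upper end'); B([(92,103),(88,310)],334)
# dish & stand
def B3(l,z):
    r=back(p,[np.array(a)/2.85+[310,140]-.3 for a in l],z); print(z,r.round(1).tolist(),'mid',r.mean(0).round(1)); 
    for i in range(len(r)):
        d=r[(i+1)%len(r)]-r[i]; print('  ',np.hypot(*d[:2]).round(1),np.arctan2(d[1],d[0]).round(3))
print('dish'); B3([(79,243),(265,303),(220,450),(31,388)],75)
print('plate'); B3([(262,336),(240,411)],121)
print('stand'); B3([(323,169),(437,189),(413,333),(301,313)],100)
print('treadle'); B3([(356,380),(440,410),(404,539),(318,505)],90)
print('pad'); B3([(341,451),(415,470),(401,533),(324,503)],85)
E
```

```text
lip corners
190 [[686.5, 28.7, 190.0], [584.2, 27.8, 190.0]] ang 0.009 102.3
gate top edge
232 [[727.2, 21.4, 232.0], [525.3, 17.6, 232.0]] ang 0.019 202.0
foot dh edges
130 [[724.7, -23.6, 130.0], [539.2, -26.2, 130.0]] ang 0.014 185.5
foot
130 [[724.7, -23.6, 130.0], [724.2, 16.9, 130.0]] ang -1.556 40.4
wall outer at upper end
360 [[681.4, 282.5, 360.0], [568.0, 281.4, 360.0]] ang 0.01 113.3
wall outer at upper end z334
334 [[689.2, 290.8, 334.0], [572.7, 289.6, 334.0]] ang 0.01 116.5
floor upper end
334 [[676.2, 270.7, 334.0], [578.7, 267.9, 334.0]] ang 0.028 97.5
dish
75 [[581.2, -35.8, 75.0], [529.9, -201.9, 75.0], [399.4, -162.1, 75.0], [451.0, 4.9, 75.0]] mid [490.4 -98.7  75. ]
   173.8 -1.871
   136.4 2.846
   174.8 1.271
   136.5 -0.303
plate
121 [[496.6, -192.2, 121.0], [432.5, -173.4, 121.0]] mid [ 464.6 -182.8  121. ]
   66.8 2.857
   66.8 -0.285
stand
100 [[646.6, -249.1, 100.0], [630.2, -348.6, 100.0], [503.1, -325.9, 100.0], [518.9, -229.2, 100.0]] mid [ 574.7 -288.2  100. ]
   100.9 -1.734
   129.1 2.965
   98.0 1.408
   129.2 -0.155
treadle
90 [[462.0, -278.5, 90.0], [437.2, -350.9, 90.0], [326.3, -318.1, 90.0], [353.8, -244.7, 90.0]] mid [ 394.8 -298.    90. ]
   76.5 -1.901
   115.7 2.855
   78.4 1.212
   113.4 -0.303
pad
85 [[400.4, -266.0, 85.0], [385.1, -329.8, 85.0], [331.0, -316.9, 85.0], [355.4, -250.9, 85.0]] mid [ 368.  -290.9   85. ]
   65.6 -1.805
   55.6 2.908
   70.4 1.217
   47.5 -0.324
```

```bash
cat > go.py <<'E'
import sys
from h import *
# usage: go.py x y z phi_deg  (phi: jaw axis angle, mod 180)
def rep(x,y,z,phi):
    s=ctrl.read_state(); R=Rn.from_euler('xyz',s['eef_rot']).as_matrix()
    d=np.array([x,y,z])-s['position']
    cur=np.degrees(np.arctan2(R[1,2],R[0,2]))
    a=(phi-cur+90)%180-90   # ccw from above
    print('t',round(s['t'],2),'pos',s['position'].round(1),'phi',cur.round(2),'tilt',np.degrees(np.arccos(-R[2,0])).round(2),'q',s['qpos'].round(2),'F',s['wrist_force'].round(1),'w',round(s['grip_width'],3))
    print('shift cm',(R.T@d/10).round(2),'world d',d.round(1),'spin',round(-a,1),'or',round(-(a-np.sign(a)*180),1))
if __name__=='__main__': rep(*map(float,sys.argv[1:5]))
E
python3 go.py 421 87 150 72.8
```

```text
t 1.95 pos [211.6 507.7 242.3] phi 67.38 tilt 0.0 q [ 1.07  0.09  1.37 -0.    1.68 -0.1 ] F [-0.4  0.1  0.2] w 0.998
shift cm [  9.23 -35.51 -30.78] world d [ 209.4 -420.7  -92.3] spin -5.4 or 174.6
```

Call:
carry_out:
  plan: [1,0,-3.6,-3.1,0,1,0,-3.6,-3.1,0,1,0,-3.6,-3.1,0,1,0,-3.6,-3.1,0,1,0,-3.6,-3.1,0]
  force: 40

```text
t: 2.45
position: [318.5, 293.8, 242.5]
eef_rot: [-0.69, 1.57, 0.487]
wrist_force: [-0.0, 0.4, -0.1]
grip_width: 1.005
```

Call:
carry_out:
  plan: [1,0,-3.6,-3.1,0,1,0,-3.6,-3.1,0,1,0,-3.5,-3.1,0,1,0,-3.4,-3,0,1,0,-3.2,-3,-5.4]

```text
t: 2.95
position: [419.5, 85.7, 242.6]
eef_rot: [-1.067, 1.57, 0.205]
wrist_force: [1.4, 0.1, -0.0]
grip_width: 0.995
```

```bash
python3 go.py 421 87 150 72.8; python3 - <<'E'
from h import *
for n in ['wrist','top']:
    p=vision.read_camera(n); save(p,n+'1')
    print(p['position'],p['attitude'])
E
```

```text
t 2.95 pos [419.5  85.7 242.6] phi 72.89 tilt 0.07 q [ 0.07 -0.19  1.63  0.    1.7  -1.2 ] F [ 1.4  0.1 -0. ] w 0.995
shift cm [ 9.26 -0.1   0.16] world d [  1.5   1.3 -92.6] spin 0.1 or -179.9
[341.24198014 110.1048279  374.05690258] [-0.32594617 -0.00127227  1.27188959]
[ 399.90431208  -14.57015018 1293.94725626] [ 0.11509052  0.00823962 -1.55408725]
```

View pics/wrist1.png

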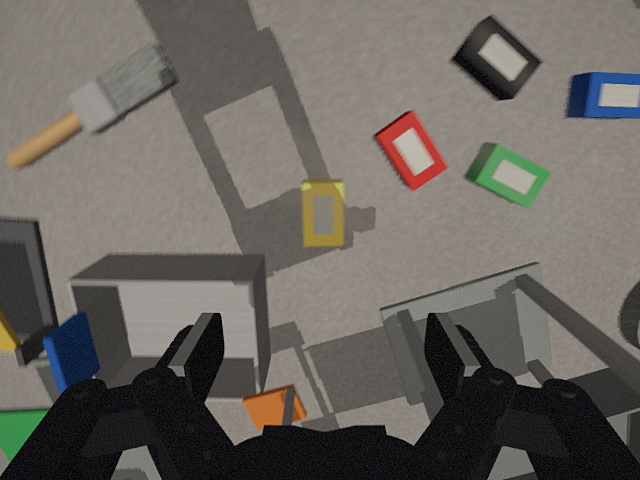

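```bash
cat > look.py <<'E'
from h import *
import sys
for n in sys.argv[1:]:
    p=vision.read_camera(n); im=p['color']
    tr=vision.trace(p,'specimen0')
    for t in tr:
        m=t['pixels']
        if m.sum()<60: continue
        ys,xs=np.nonzero(m)
        if xs.min()<3 or xs.max()>636: continue
        q,f=fitbox(p,m,64,40,0,30)
        print(n,round(t['conf'],2),(round(xs.mean()),round(ys.mean())),np.median(im[m],axis=0),q[:2].round(1),np.degrees(q[2]).round(1),'jaw',(np.degrees(q[2])+90).round(1)%180,round(f,3))
E
python3 look.py wrist top
```

```text
wrist 0.95 (501, 54) [57. 55. 52.] [331.1 282.8] 37.0 jaw 127.0 0.029
wrist 0.86 (326, 209) [154. 133.  73.] [422.7  85.4] 163.5 jaw 73.5 0.029
wrist 0.85 (512, 170) [ 88. 153.  95.] [440.6 275.5] 47.9 jaw 137.9 0.031
top 0.89 (212, 321) [61. 57. 55.] [329.9 283.4] 34.9 jaw 124.9 0.215
top 0.72 (212, 277) [ 78. 173.  97.] [440.8 273.7] 60.3 jaw 150.3 0.739
top 0.71 (325, 145) [196. 140. 158.] [807.6   1.1] 158.8 jaw 68.80000000000001 0.124
top 0.62 (143, 336) [195. 189. 180.] [290.6 464.7] 112.1 jaw 22.099999999999994 0.09
top 0.59 (175, 297) [ 43.5  99.  173. ] [392.8 388.1] 73.5 jaw 163.5 0.067
top 0.54 (440, 206) [ 61. 144.  88.] [ 664.9 -335.5] 185.2 jaw 95.19999999999999 0.91
```

Call:
carry_out:
  plan: [1,5,0,0.3,0,1,5,0,0,0,1,5,0,0,0,1,5,0,0,0,1,2.7,0,0,0]

```text
t: 3.75
position: [416.1, 92.0, 11.3]
eef_rot: [1.894, 1.564, -3.116]
wrist_force: [-0.3, 0.2, 0.7]
grip_width: 1.0
```

```bash
python3 go.py 422.7 85.4 15 73.5
```

```text
t 3.75 pos [416.1  92.   11.3] phi 72.96 tilt 0.38 q [ 0.08 -0.01  1.95  0.    1.2  -1.19] F [-0.3  0.2  0.7] w 1.0
shift cm [-0.38 -0.82 -0.44] world d [ 6.6 -6.6  3.7] spin -0.5 or 179.5
```

Call:
carry_out:
  plan: [1,-0.3,-0.8,-0.4,0,1,0,0,0,0]

```text
t: 3.95
position: [427.8, 84.9, 19.8]
eef_rot: [-1.311, 1.568, -0.039]
wrist_force: [0.9, -0.6, 0.2]
grip_width: 1.001
```

```bash
python3 go.py 422.7 85.4 15 73.5
```

```text
t 3.95 pos [427.8  84.9  19.8] phi 72.87 tilt 0.14 q [ 0.07 -0.    1.93 -0.    1.21 -1.21] F [ 0.9 -0.6  0.2] w 1.001
shift cm [ 0.48  0.5  -0.1 ] world d [-5.1  0.5 -4.8] spin -0.6 or 179.4
```

Call:
carry_out:
  plan: [1,0.4,0.5,-0.1,-0.6,1,0,0,0,0,1,0,0,0,0]

```text
t: 4.25
position: [422.0, 85.1, 15.8]
eef_rot: [-1.162, 1.568, 0.119]
wrist_force: [0.3, -0.1, -0.2]
grip_width: 1.002
```

```bash
python3 go.py 422.7 85.4 15 73.5
```

```text
t 4.25 pos [422.   85.1  15.8] phi 73.39 tilt 0.16 q [ 0.07 -0.01  1.95  0.    1.2  -1.21] F [ 0.3 -0.1 -0.2] w 1.002
shift cm [ 0.08 -0.06  0.05] world d [ 0.7  0.3 -0.8] spin -0.1 or 179.9
```

Call:
carry_out:
  plan: [0.3,0,0,0,0,0.3,0,0,0,0,0.3,0,0,0,0,0.3,0,0,0,0,0.3,0,0,0,0]
  force: 40

```text
t: 4.75
position: [421.6, 84.8, 14.8]
eef_rot: [-1.17, 1.57, 0.11]
wrist_force: [0.7, -0.9, 2.0]
grip_width: 0.463
```

Call:
carry_out:
  plan: [0.3,-2,0,0,0,0.3,-4,0,0,0,0.3,-4,0,0,0,0.3,0,0,0,0,0.3,0,0,0,0]

```text
t: 5.25
position: [421.6, 84.9, 115.0]
eef_rot: [-1.172, 1.569, 0.109]
wrist_force: [0.1, 0.2, -0.7]
grip_width: 0.465
```

```bash
python3 go.py 634 100 280 91; python3 - <<'E'
from h import *
p=vision.read_camera('wrist'); save(p,'wrist2')
E
```

```text
t 5.25 pos [421.6  84.9 115. ] phi 73.38 tilt 0.1 q [ 0.07 -0.12  1.83  0.    1.43 -1.21] F [ 0.1  0.2 -0.7] w 0.465
shift cm [-16.46 -19.95   7.54] world d [212.4  15.1 165. ] spin -17.6 or 162.4
```

View pics/wrist2.png

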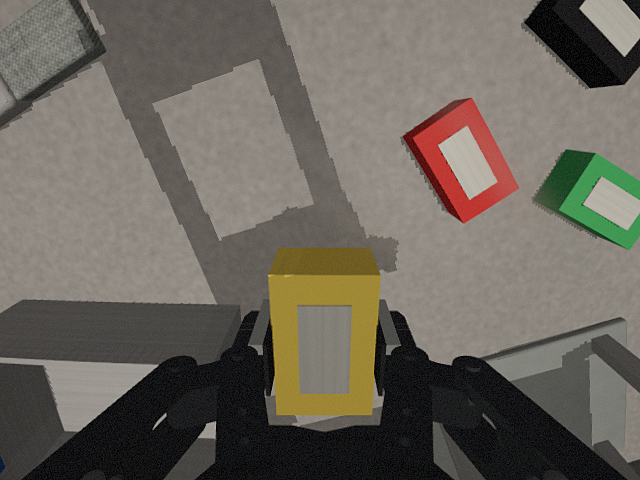

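Call:
carry_out:
  plan: [0.3,-5,0,0,-6,0.3,-5,0,0,-6,0.3,-5,0,0,-5.6,0.3,-4.5,0,0,0,0.3,0,0,0,0]

```text
t: 5.8
position: [423.2, 85.0, 314.8]
eef_rot: [-1.511, 1.561, 0.077]
wrist_force: [0.1, 0.4, -0.6]
grip_width: 0.463
```

```bash
python3 go.py 634 98 310 91
```

```text
t 5.8 pos [423.2  85.  314.8] phi 90.98 tilt 0.57 q [ 0.07 -0.19  1.49  0.    1.83 -1.52] F [ 0.1  0.4 -0.6] w 0.463
shift cm [  0.7  -21.1    0.94] world d [210.8  13.   -4.8] spin -0.0 or 180.0
```

Call:
carry_out:
  plan: [0.3,0,-4.5,0.3,0,0.3,0,-4.5,0.4,0,0.3,0,-4.5,0.3,0,0.3,0,-4.5,0.3,0,0.3,0,-3.1,0,0]

```text
t: 6.3
position: [633.6, 101.6, 304.0]
eef_rot: [1.6, 1.564, -3.095]
wrist_force: [0.2, 0.1, -0.4]
grip_width: 0.461
```

Call:
carry_out:
  plan: [0.3,1.5,0,0,0,0.3,1.5,0,0,0,0.3,0,0,0,0,0.3,0,0,0,0]

```text
t: 6.7
position: [631.3, 101.4, 276.6]
eef_rot: [1.613, 1.566, -3.082]
wrist_force: [0.4, -0.1, -1.2]
grip_width: 0.457
```

```bash
python3 go.py 634 98 262 91
```

```text
t 6.7 pos [631.3 101.4 276.6] phi 90.98 tilt 0.29 q [ 0.07  0.29  1.07  0.    1.79 -1.52] F [ 0.4 -0.1 -1.2] w 0.457
shift cm [ 1.46 -0.27 -0.34] world d [  2.7  -3.4 -14.6] spin -0.0 or 180.0
```

Call:
carry_out:
  plan: [0.3,0.7,-0.3,-0.3,0,0.3,0.7,0,0,0,0.3,0,0,0,0,0.3,0,0,0,0]

```text
t: 7.1
position: [634.8, 98.4, 265.4]
eef_rot: [0.926, 1.571, 2.514]
wrist_force: [0.3, -0.3, -0.8]
grip_width: 0.461
```

```bash
python3 go.py 634 98 262 91;python3 - <<'E'
from h import *
p=vision.read_camera('wrist'); save(p,'wrist3')
p=vision.read_camera('scene'); cv2.imwrite('pics/sc3.png',cv2.resize(p['color'][130:350,250:470],None,fx=2.7,fy=2.7,interpolation=cv2.INTER_CUBIC)[:,:,::-1])
E
```

```text
t 7.1 pos [634.8  98.4 265.4] phi 90.98 tilt 0.01 q [ 0.07  0.29  1.08  0.    1.76 -1.52] F [ 0.3 -0.3 -0.8] w 0.461
shift cm [ 0.34  0.08 -0.04] world d [-0.8 -0.4 -3.4] spin -0.0 or 180.0
```

View pics/wrist3.png

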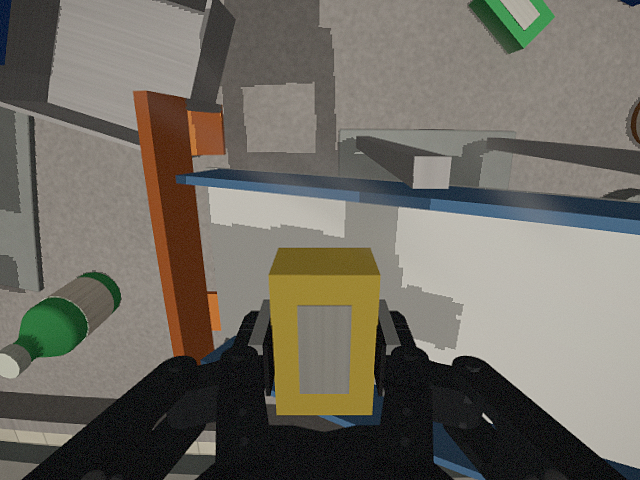

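View pics/sc3.png

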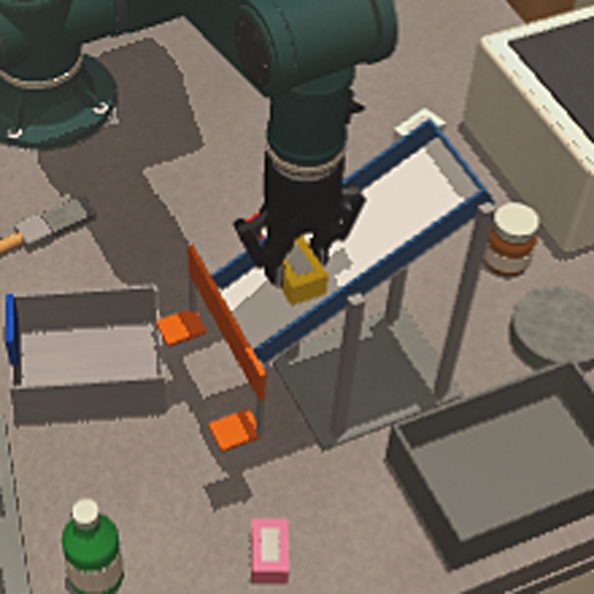

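Call:
carry_out:
  plan: [0.3,0.4,0,0,0,0.3,0,0,0,0,0.65,0,0,0,0,0.65,0,0,0,0,0.65,0,0,0,0]

```text
t: 7.7
position: [635.1, 98.5, 261.8]
eef_rot: [-1.382, 1.57, 0.206]
wrist_force: [0.6, 0.3, -0.4]
grip_width: 0.65
```

```bash
python3 go.py 634 98 340 91
```

```text
t 7.7 pos [635.1  98.5 261.8] phi 90.98 tilt 0.05 q [ 0.07  0.29  1.09  0.    1.76 -1.52] F [ 0.6  0.3 -0.4] w 0.65
shift cm [-7.82  0.11 -0.05] world d [-1.1 -0.5 78.2] spin -0.0 or 180.0
```

Call:
carry_out:
  plan: [0.7,-5,0,0,0,1,-3,0,0,0,1,0,4.5,1.5,0,1,0,4.5,2,0,1,0,4.5,2,0]

```text
t: 8.2
position: [498.0, 151.5, 341.6]
eef_rot: [-0.871, 1.57, 0.716]
wrist_force: [0.7, 0.9, 0.9]
grip_width: 1.004
```

```bash
python3 go.py 389 187 200 107.8;python3 - <<'E'
from h import *
p=vision.read_camera('scene'); cv2.imwrite('pics/sc4.png',cv2.resize(p['color'][130:350,250:470],None,fx=2.7,fy=2.7,interpolation=cv2.INTER_CUBIC)[:,:,::-1])
E
```

```text
t 8.2 pos [498.  151.5 341.6] phi 90.92 tilt 0.05 q [ 0.19  0.02  1.24  0.    1.87 -1.4 ] F [0.7 0.9 0.9] w 1.004
shift cm [14.16 10.86  3.72] world d [-109.    35.5 -141.6] spin -16.9 or 163.1
```

View pics/sc4.png

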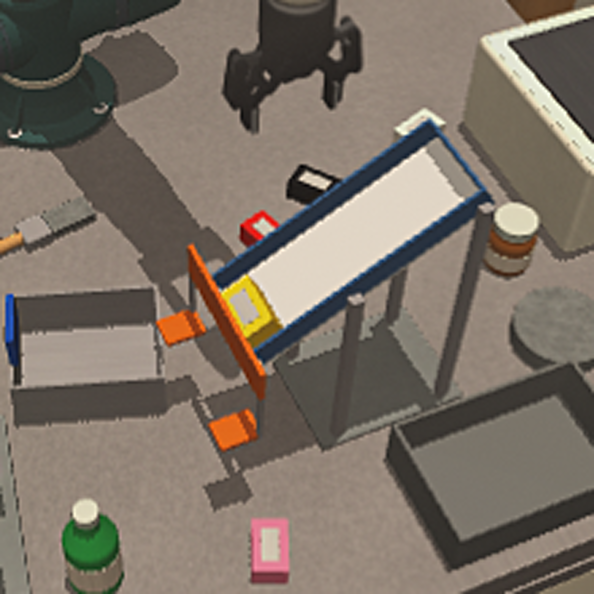

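Call:
carry_out:
  plan: [1,3,3.7,1.3,0,1,4,3.6,1.2,0,1,4,3.5,1.2,-8,1,3,0,0,-8.5,1,0,0,0,0]

```text
t: 8.75
position: [393.5, 183.8, 204.1]
eef_rot: [1.576, 1.562, -2.83]
wrist_force: [0.7, -0.7, 0.5]
grip_width: 1.0
```

```bash
python3 go.py 389 187 200 107.8;python3 look.py wrist
```

```text
t 8.75 pos [393.5 183.8 204.1] phi 107.54 tilt 0.48 q [ 0.31 -0.16  1.68 -0.    1.62 -1.57] F [ 0.7 -0.7  0.5] w 1.0
shift cm [0.42 0.33 0.44] world d [-4.5  3.2 -4.1] spin -0.3 or 179.7
wrist 0.76 (327, 216) [130.  62.  58.] [389.6 185.6] 18.8 jaw 108.8 0.032
wrist 0.7 (519, 280) [ 44.  85. 149.] [393.9 388.8] 73.4 jaw 163.4 0.036
wrist 0.68 (397, 291) [ 68. 152.  85.] [441.  275.7] 48.1 jaw 138.1 0.043
wrist 0.62 (449, 187) [38. 36. 36.] [331.4 282.6] 37.5 jaw 127.5 0.028
```

```bash
python3 go.py 389.6 185.6 15 108.8
```

```text
t 8.85 pos [397.2 184.3 209.4] phi 107.3 tilt 0.05 q [ 0.3  -0.16  1.67 -0.    1.63 -1.57] F [ 0.1 -0.6  1. ] w 0.998
shift cm [19.43  0.71  0.35] world d [  -7.6    1.3 -194.4] spin -1.5 or 178.5
```

Call:
carry_out:
  plan: [1,5,0.7,0.3,-1.5,1,5,0,0,0,1,4.5,0,0,0,1,3,0,0,0,1,1.3,0,0,0]

```text
t: 9.35
position: [390.1, 184.7, 20.1]
eef_rot: [1.571, 1.569, -2.814]
wrist_force: [-0.7, 0.2, 0.4]
grip_width: 1.0
```

Call:
carry_out:
  plan: [1,0,0,0,0,1,0,0,0,0]

```text
t: 9.55
position: [392.0, 185.6, 23.3]
eef_rot: [-1.582, 1.567, 0.318]
wrist_force: [1.3, -0.5, -0.1]
grip_width: 0.999
```

```bash
python3 go.py 389.6 185.6 15 108.8
```

```text
t 9.55 pos [392.  185.6  23.3] phi 108.86 tilt 0.24 q [ 0.31 -0.02  1.93  0.    1.22 -1.59] F [ 1.3 -0.5 -0.1] w 0.999
shift cm [0.83 0.23 0.08] world d [-2.4  0.  -8.3] spin 0.1 or -179.9
```

Call:
carry_out:
  plan: [1,0.8,0.2,0.1,0,1,0,0,0,0,0.3,0,0,0,0,0.3,0,0,0,0,0.3,0,0,0,0]

```text
t: 10.05
position: [387.3, 185.5, 13.4]
eef_rot: [-1.497, 1.57, 0.405]
wrist_force: [0.3, 0.5, -0.2]
grip_width: 0.516
```

Call:
carry_out:
  plan: [0.3,0,0,0,0,0.3,-3,0,0,0,0.3,-5,0,0,0,0.3,-5,0,0,0,0.3,-5,0,0,8.5]

```text
t: 10.55
position: [386.3, 185.1, 194.3]
eef_rot: [1.586, 1.57, -2.947]
wrist_force: [1.3, 0.4, -1.3]
grip_width: 0.462
```

Call:
carry_out:
  plan: [0.3,-5,0,0,8.5,0.3,-5,0,0,0,0.3,-3,0,0,0,0.3,0,0,0,0]

```text
t: 10.95
position: [388.5, 185.9, 328.7]
eef_rot: [-1.282, 1.56, 0.323]
wrist_force: [0.6, 0.7, -1.8]
grip_width: 0.463
```

```bash
python3 go.py 633.5 124 325 91; python3 go.py 633.5 124 276 91
```

```text
t 10.95 pos [388.5 185.9 328.7] phi 91.98 tilt 0.62 q [ 0.31 -0.19  1.46  0.    1.85 -1.29] F [ 0.6  0.7 -1.8] w 0.463
shift cm [  0.6  -24.26  -7.03] world d [245.  -61.9  -3.7] spin 1.0 or -179.0
t 10.95 pos [388.5 185.9 328.7] phi 91.98 tilt 0.62 q [ 0.31 -0.19  1.46  0.    1.85 -1.29] F [ 0.6  0.7 -1.8] w 0.463
shift cm [  5.5  -24.21  -7.05] world d [245.  -61.9 -52.7] spin 1.0 or -179.0
```

Call:
carry_out:
  plan: [0.3,0,-4.5,-1.3,1,0.3,0,-4.7,-1.4,0,0.3,0,-4.7,-1.4,0,0.3,0,-4.7,-1.4,0,0.3,0,-4.2,-1.2,0]

```text
t: 11.45
position: [617.9, 122.0, 319.9]
eef_rot: [1.658, 1.567, -3.037]
wrist_force: [-1.0, -0.1, -1.0]
grip_width: 0.46
```

Call:
carry_out:
  plan: [0.3,0,-1.5,-0.4,0,0.3,1.5,0,0,0,0.3,1.5,0,0,0,0.3,0,0,0,0,0.3,0,0,0,0]

```text
t: 11.95
position: [630.9, 119.3, 291.1]
eef_rot: [1.625, 1.567, -3.07]
wrist_force: [0.6, -0.1, -1.0]
grip_width: 0.463
```

```bash
python3 go.py 633.5 124 276 91
```

```text
t 11.95 pos [630.9 119.3 291.1] phi 90.98 tilt 0.21 q [ 0.1   0.3   1.03  0.    1.82 -1.49] F [ 0.6 -0.1 -1. ] w 0.463
shift cm [ 1.51 -0.28  0.47] world d [  2.6   4.7 -15.1] spin -0.0 or 180.0
```

Call:
carry_out:
  plan: [0.3,0.8,-0.3,0.5,0,0.3,0.7,0,0,0,0.3,0,0,0,0,0.3,0,0,0,0,0.3,0,0,0,0]

```text
t: 12.45
position: [634.4, 124.4, 278.5]
eef_rot: [-1.449, 1.57, 0.138]
wrist_force: [-0.7, 0.1, -0.4]
grip_width: 0.458
```

Call:
carry_out:
  plan: [0.65,0,0,0,0,0.65,0,0,0,0,0.65,0,0,0,0]

```text
t: 12.75
position: [634.5, 124.4, 278.7]
eef_rot: [-1.34, 1.569, 0.247]
wrist_force: [0.2, 0.2, -0.8]
grip_width: 0.645
```

Call:
carry_out:
  plan: [0.7,-5,0,0,0,1,-3,0,0,0,1,0,4.5,2.5,0,1,0,4.5,2.5,0,1,0,4.5,2.5,0]

```text
t: 13.25
position: [500.9, 195.5, 358.3]
eef_rot: [-0.882, 1.57, 0.705]
wrist_force: [0.1, 0.8, 0.6]
grip_width: 1.001
```

```bash
python3 go.py 441 275.7 200 138;python3 - <<'E'
from h import *
p=vision.read_camera('scene'); cv2.imwrite('pics/sc5.png',cv2.resize(p['color'][130:350,250:470],None,fx=2.7,fy=2.7,interpolation=cv2.INTER_CUBIC)[:,:,::-1])
E
```

```text
t 13.25 pos [500.9 195.5 358.3] phi 90.92 tilt 0.06 q [ 0.27  0.07  1.17  0.    1.91 -1.32] F [0.1 0.8 0.6] w 1.001
shift cm [15.83  5.88  8.11] world d [ -59.9   80.2 -158.3] spin -47.1 or 132.9
```

View pics/sc5.png

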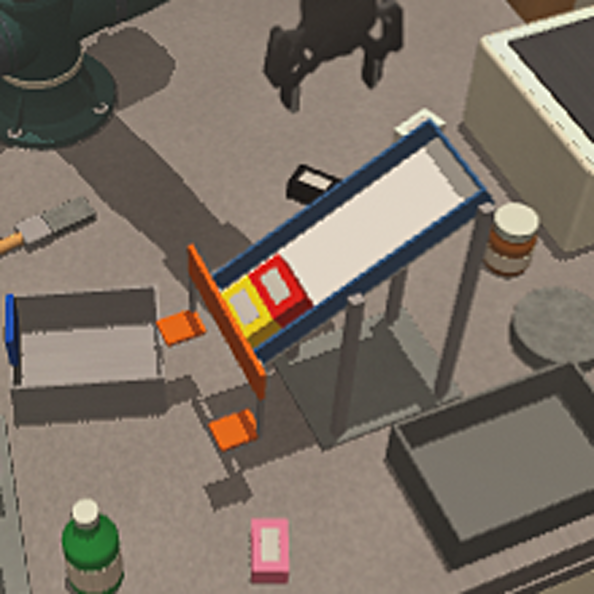

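Call:
carry_out:
  plan: [1,3,3,4,0,1,4,2.9,4.1,-8.5,1,4,0,0,-8.5,1,3,0,0,-8.5,1,1.8,0,0,-8.5]

```text
t: 13.8
position: [451.2, 260.3, 210.3]
eef_rot: [1.366, 1.567, -2.728]
wrist_force: [-0.9, -0.0, -0.5]
grip_width: 1.004
```

Call:
carry_out:
  plan: [1,0,0,0,-8.5,1,0,0,0,-4.6,1,0,0,0,0,1,0,0,0,0]

```text
t: 14.2
position: [452.8, 260.4, 213.6]
eef_rot: [-1.936, 1.57, 0.472]
wrist_force: [0.7, 0.2, 0.4]
grip_width: 1.002
```

```bash
python3 look.py wrist; python3 go.py 441 275.7 15 138.1
```

```text
wrist 0.77 (345, 218) [ 76.  116.5  85. ] [441.1 275.2] 47.9 jaw 137.9 0.037
wrist 0.57 (442, 143) [55. 52. 50.] [331.3 282.7] 38.3 jaw 128.3 0.034
wrist 0.56 (576, 257) [181. 177. 167.] [291.7 466.1] 109.3 jaw 19.30000000000001 0.046
t 14.3 pos [452.8 260.4 213.5] phi 138.01 tilt 0.05 q [ 0.41  0.03  1.49  0.    1.62 -2.  ] F [-0.6  0.4 -0.2] w 1.002
shift cm [19.85 -0.34  1.91] world d [ -11.8   15.3 -198.5] spin -0.1 or 179.9
```

Call:
carry_out:
  plan: [1,5,-0.3,1.9,0,1,5,0,0,0,1,4.5,0,0,0,1,3.2,0,0,0,1,1.7,0,0,0]

```text
t: 14.8
position: [439.0, 273.2, 18.8]
eef_rot: [1.173, 1.565, -2.701]
wrist_force: [-0.4, -1.1, 1.2]
grip_width: 1.003
```

Call:
carry_out:
  plan: [1,0.4,0,0,0,1,0,0,0,0,1,0,0,0,0]

```text
t: 15.1
position: [442.5, 274.9, 20.2]
eef_rot: [-1.949, 1.568, 0.46]
wrist_force: [0.0, 0.3, 0.9]
grip_width: 0.998
```

```bash
python3 go.py 441 275.4 15 138.1
```

```text
t 15.1 pos [442.5 274.9  20.2] phi 138.06 tilt 0.19 q [ 0.45  0.18  1.73  0.    1.23 -1.96] F [0.  0.3 0.9] w 0.998
shift cm [0.52 0.06 0.15] world d [-1.5  0.5 -5.2] spin -0.0 or 180.0
```

Call:
carry_out:
  plan: [1,0.5,0.1,0.1,0,0.3,0,0,0,0,0.3,0,0,0,0,0.3,0,0,0,0,0.3,0,0,0,0]

```text
t: 15.6
position: [440.2, 274.5, 14.1]
eef_rot: [-1.834, 1.569, 0.576]
wrist_force: [1.3, -0.4, -0.8]
grip_width: 0.46
```

Call:
carry_out:
  plan: [0.3,-3,0,0,0,0.3,-5,0,0,8.5,0.3,-5,0,0,8.5,0.3,-5,0,0,8.5,0.3,-5,0,0,8.5]

```text
t: 16.1
position: [439.3, 274.0, 245.1]
eef_rot: [1.798, 1.57, -2.675]
wrist_force: [0.8, 0.5, -1.0]
grip_width: 0.457
```

Call:
carry_out:
  plan: [0.3,-5,0,0,8.5,0.3,-5,0,0,4.6,0.3,-1,0,0,0,0.3,0,0,0,0]

```text
t: 16.5
position: [440.4, 274.5, 356.1]
eef_rot: [-1.135, 1.565, 0.454]
wrist_force: [0.8, 1.2, -1.4]
grip_width: 0.463
```

```bash
python3 go.py 633 160 345 91
```

```text
t 16.5 pos [440.4 274.5 356.1] phi 91.01 tilt 0.32 q [ 0.45  0.02  1.22  0.    1.9  -1.14] F [ 0.8  1.2 -1.4] w 0.463
shift cm [  1.18 -19.05 -11.79] world d [ 192.6 -114.5  -11.1] spin 0.0 or -180.0
```

Call:
carry_out:
  plan: [0.3,0,-4,-2.5,0,0.3,0,-4,-2.5,0,0.3,0,-4,-2.5,0,0.3,0,-4,-2.4,0,0.3,0,-3.1,-1.9,0]

```text
t: 17.0
position: [634.2, 157.6, 348.4]
eef_rot: [1.75, 1.564, -2.946]
wrist_force: [1.2, 1.0, -0.9]
grip_width: 0.459
```

Call:
carry_out:
  plan: [0.3,1.5,0,0,0,0.3,1.5,0,0,0,0.3,0.8,0,0,0,0.3,0,0,0,0,0.3,0,0,0,0]

```text
t: 17.5
position: [632.3, 159.7, 314.6]
eef_rot: [1.675, 1.569, -3.02]
wrist_force: [0.4, 0.2, -1.0]
grip_width: 0.461
```

```bash
python3 go.py 633 160 297 91
```

```text
t 17.5 pos [632.3 159.7 314.6] phi 91.01 tilt 0.1 q [ 0.16  0.32  0.95  0.    1.87 -1.43] F [ 0.4  0.2 -1. ] w 0.461
shift cm [ 1.76 -0.07  0.03] world d [  0.7   0.3 -17.6] spin 0.0 or -180.0
```

Call:
carry_out:
  plan: [0.3,0.8,0,0,0,0.3,0.9,0,0,0,0.3,0,0,0,0,0.3,0,0,0,0,0.65,0,0,0,0]

```text
t: 18.0
position: [632.9, 159.4, 299.0]
eef_rot: [-1.62, 1.57, -0.032]
wrist_force: [0.5, 0.0, 0.2]
grip_width: 0.612
```

Call:
carry_out:
  plan: [0.65,0,0,0,0,0.65,0,0,0,0]

```text
t: 18.2
position: [633.0, 159.5, 299.2]
eef_rot: [-1.33, 1.569, 0.258]
wrist_force: [-0.8, 0.2, 0.7]
grip_width: 0.65
```

Call:
carry_out:
  plan: [0.7,-5,0,0,0,1,-3,0,0,0,1,0,4.5,2,0,1,0,4.5,2,0,1,0,4.5,2,0]

```text
t: 18.7
position: [495.8, 217.6, 378.8]
eef_rot: [-0.897, 1.57, 0.69]
wrist_force: [-0.0, 0.6, 1.1]
grip_width: 1.003
```

```bash
python3 go.py 331.2 282.7 200 127.7;python3 - <<'E'
from h import *
p=vision.read_camera('scene'); cv2.imwrite('pics/sc6.png',cv2.resize(p['color'][130:350,250:470],None,fx=2.7,fy=2.7,interpolation=cv2.INTER_CUBIC)[:,:,::-1])
E
```

```text
t 18.7 pos [495.8 217.6 378.8] phi 90.92 tilt 0.06 q [ 0.31  0.08  1.11  0.    1.95 -1.28] F [-0.   0.6  1.1] w 1.003
shift cm [17.87 16.37  6.76] world d [-164.6   65.1 -178.8] spin -36.8 or 143.2
```

View pics/sc6.png

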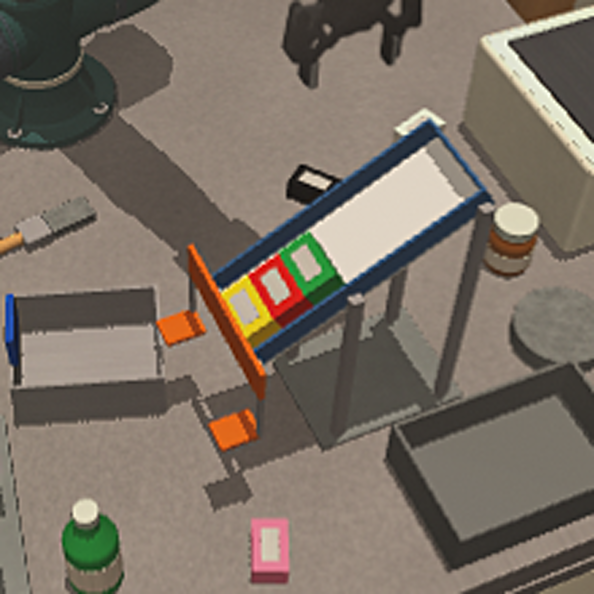

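Call:
carry_out:
  plan: [1,3,4.1,1.7,0,1,4,4.1,1.7,0,1,4,4.1,1.7,0,1,4,4,1.6,-8.5,1,2.5,0,0,-8.5]

```text
t: 19.25
position: [351.1, 273.5, 223.0]
eef_rot: [0.963, 1.569, 2.858]
wrist_force: [1.1, -0.5, 0.3]
grip_width: 0.999
```

Call:
carry_out:
  plan: [1,0,0,0,-8.5,1,0,0,0,-8.5,1,0,0,0,-2.8,1,0,0,0,0,1,0,0,0,0]

```text
t: 19.75
position: [355.1, 272.7, 224.9]
eef_rot: [-1.584, 1.57, 0.645]
wrist_force: [-0.5, 0.3, 0.5]
grip_width: 1.0
```

```bash
python3 look.py wrist; python3 go.py 331.2 282.7 15 127.7
```

```text
wrist 0.97 (347, 199) [63. 60. 56.] [331.9 282.5] 37.6 jaw 127.6 0.038
wrist 0.85 (505, 275) [175. 172. 161.] [291.8 465.7] 109.1 jaw 19.099999999999994 0.035
wrist 0.63 (387, 304) [ 41.  83. 148.] [393.6 389.1] 72.7 jaw 162.7 0.041
t 19.85 pos [355.1 272.7 224.7] phi 127.73 tilt 0.03 q [ 0.53 -0.14  1.63  0.    1.65 -1.7 ] F [-0.4 -0.5 -0.1] w 1.003
shift cm [20.97  1.29  2.26] world d [ -23.9   10.  -209.7] spin 0.0 or -180.0
```

Call:
carry_out:
  plan: [1,5,1.2,2.2,0,1,5,0,0,0,1,4.5,0,0,0,1,3.5,0,0,0,1,2.3,0,0,0]

```text
t: 20.35
position: [332.7, 280.6, 23.8]
eef_rot: [1.472, 1.566, -2.581]
wrist_force: [0.3, 0.1, -0.0]
grip_width: 0.998
```

Call:
carry_out:
  plan: [1,0.5,0,0,0,1,0,0,0,0,1,0,0,0,0]

```text
t: 20.65
position: [335.7, 282.5, 23.5]
eef_rot: [-1.639, 1.567, 0.591]
wrist_force: [0.2, 1.0, -0.1]
grip_width: 0.996
```

```bash
python3 go.py 331.7 282.6 15 127.7
```

```text
t 20.65 pos [335.7 282.5  23.5] phi 127.77 tilt 0.19 q [ 0.57 -0.    1.92  0.    1.22 -1.66] F [ 0.2  1.  -0.1] w 0.996
shift cm [0.85 0.31 0.25] world d [-4.   0.1 -8.5] spin 0.1 or -179.9
```

Call:
carry_out:
  plan: [1,0.8,0.2,0.2,0,0.3,0,0,0,0,0.3,0,0,0,0,0.3,0,0,0,0,0.3,0,0,0,0]

```text
t: 21.15
position: [332.1, 282.4, 14.4]
eef_rot: [-1.625, 1.569, 0.606]
wrist_force: [0.4, 0.0, -0.2]
grip_width: 0.466
```

Call:
carry_out:
  plan: [0.3,-3,0,0,0,0.3,-5,0,0,8.5,0.3,-5,0,0,8.5,0.3,-5,0,0,8.5,0.3,-5,0,0,8.5]

```text
t: 21.65
position: [331.1, 281.7, 245.6]
eef_rot: [0.128, 1.571, 1.759]
wrist_force: [0.7, -0.3, -0.9]
grip_width: 0.459
```

Call:
carry_out:
  plan: [0.3,-5,0,0,2.7,0.3,-5,0,0,0,0.3,-3,0,0,0,0.3,0,0,0,0]

```text
t: 22.05
position: [332.6, 282.6, 379.5]
eef_rot: [-1.014, 1.56, 0.575]
wrist_force: [0.7, 0.2, -0.8]
grip_width: 0.458
```

```bash
python3 go.py 632.5 198 368 91
```

```text
t 22.05 pos [332.6 282.6 379.5] phi 91.08 tilt 0.62 q [ 0.57 -0.16  1.34  0.    1.95 -1.02] F [ 0.7  0.2 -0.8] w 0.458
shift cm [  1.38 -29.82  -9.03] world d [299.9 -84.6 -11.5] spin 0.1 or -179.9
```

Call:
carry_out:
  plan: [0.3,0,-4.7,-1.4,0,0.3,0,-4.7,-1.4,0,0.3,0,-4.7,-1.4,0,0.3,0,-4.7,-1.4,0,0.3,0,-4.7,-1.4,0]

```text
t: 22.55
position: [569.3, 215.6, 371.6]
eef_rot: [1.752, 1.568, -2.942]
wrist_force: [0.7, 0.9, 0.5]
grip_width: 0.458
```

Call:
carry_out:
  plan: [0.3,0,-4.5,-1.4,0,0.3,0,-1.8,-0.6,0,0.3,1.5,0,0,0,0.3,1.5,0,0,0,0.3,0,0,0,0]

```text
t: 23.05
position: [630.7, 197.2, 338.2]
eef_rot: [1.764, 1.561, -2.93]
wrist_force: [-0.6, -0.1, -1.1]
grip_width: 0.46
```

```bash
python3 go.py 632.5 198 318 91
```

```text
t 23.05 pos [630.7 197.2 338.2] phi 91.05 tilt 0.54 q [ 0.22  0.36  0.86  0.    1.93 -1.37] F [-0.6 -0.1 -1.1] w 0.46
shift cm [ 2.01 -0.2   0.08] world d [  1.8   0.8 -20.2] spin 0.1 or -179.9
```

Call:
carry_out:
  plan: [0.3,0.9,-0.1,0,0,0.3,1.1,0,0,0,0.3,0,0,0,0,0.3,0,0,0,0,0.3,0,0,0,0]

```text
t: 23.55
position: [632.2, 197.8, 324.6]
eef_rot: [-1.334, 1.569, 0.256]
wrist_force: [0.6, 0.2, -1.2]
grip_width: 0.454
```

```bash
python3 go.py 632.5 198 318 91
```

```text
t 23.55 pos [632.2 197.8 324.6] phi 91.09 tilt 0.08 q [ 0.22  0.35  0.9   0.    1.89 -1.37] F [ 0.6  0.2 -1.2] w 0.454
shift cm [ 0.66 -0.03  0.02] world d [ 0.3  0.2 -6.6] spin 0.1 or -179.9
```

Call:
carry_out:
  plan: [0.3,0.5,0,0,0,0.3,0,0,0,0,0.65,0,0,0,0,0.65,0,0,0,0,0.65,0,0,0,0]

```text
t: 24.05
position: [632.3, 197.7, 319.3]
eef_rot: [-1.269, 1.57, 0.32]
wrist_force: [-0.0, 0.7, -0.2]
grip_width: 0.649
```

Call:
carry_out:
  plan: [0.7,-5,0,0,0,1,-3,0,0,0,1,0,4.5,2.5,0,1,0,4.5,2.5,0,1,0,4.5,3,0]

```text
t: 24.55
position: [500.8, 271.8, 399.3]
eef_rot: [-0.972, 1.569, 0.617]
wrist_force: [-0.3, 0.7, -0.5]
grip_width: 1.004
```

```bash
python3 go.py 393.6 389 200 163;python3 - <<'E'
from h import *
p=vision.read_camera('scene'); cv2.imwrite('pics/sc7.png',cv2.resize(p['color'][130:350,250:470],None,fx=2.7,fy=2.7,interpolation=cv2.INTER_CUBIC)[:,:,::-1])
E
```

```text
t 24.55 pos [500.8 271.8 399.3] phi 91.0 tilt 0.08 q [ 0.4   0.16  0.98  0.    2.   -1.19] F [-0.3  0.7 -0.5] w 1.004
shift cm [19.93 10.53 11.89] world d [-107.2  117.2 -199.3] spin -72.0 or 108.0
```

View pics/sc7.png

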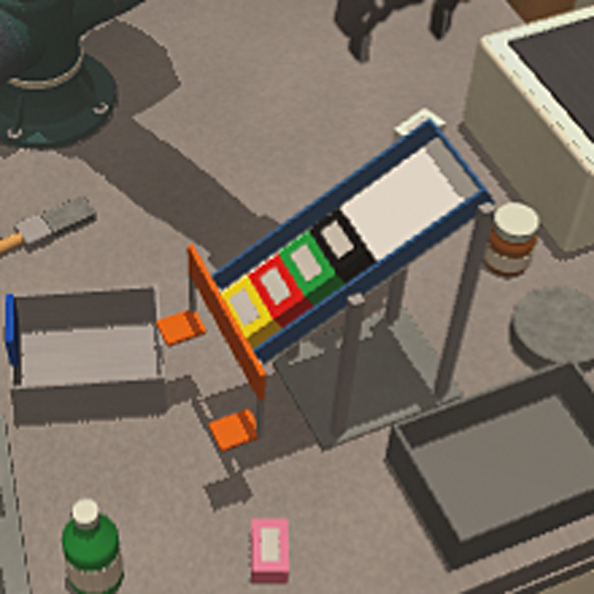

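Call:
carry_out:
  plan: [1,4,3.6,4,-8.5,1,4,3.6,4,-8.5,1,4,3.3,3.9,-8.5,1,4,0,0,-8.5,1,2.5,0,0,-8.5]

```text
t: 25.1
position: [407.6, 346.8, 240.9]
eef_rot: [1.417, 1.569, -2.526]
wrist_force: [-0.4, 0.4, 0.3]
grip_width: 1.004
```

Call:
carry_out:
  plan: [1,0,0,0,-8.5,1,0,0,0,-8.5,1,0,0,0,-8.5,1,0,0,0,-4,1,0,0,0,0]

```text
t: 25.6
position: [409.7, 346.5, 243.7]
eef_rot: [-2.21, 1.57, 0.636]
wrist_force: [-0.1, -0.7, 0.5]
grip_width: 1.0
```

```bash
python3 look.py wrist; python3 go.py 393.7 389 200 163
```

```text
wrist 0.97 (351, 240) [ 68.  92. 150.] [394.2 388.6] 73.1 jaw 163.1 0.044
wrist 0.67 (458, 277) [177.  179.  167.5] [291.6 466. ] 109.0 jaw 19.0 0.039
t 25.7 pos [409.6 346.5 243.6] phi 162.99 tilt 0.04 q [ 0.6   0.06  1.4   0.    1.68 -2.25] F [0.3 0.5 0.1] w 1.002
shift cm [ 4.36 -3.6   2.77] world d [-15.9  42.5 -43.6] spin -0.0 or 180.0
```

Call:
carry_out:
  plan: [1,4.5,-3.5,2.7,0,1,5,0,0,0,1,4.5,0,0,0,1,4,0,0,0,1,3,0,0,0]

```text
t: 26.2
position: [395.8, 378.4, 39.6]
eef_rot: [0.941, 1.567, -2.497]
wrist_force: [-0.8, 0.8, -1.1]
grip_width: 1.003
```

Call:
carry_out:
  plan: [1,1.5,0,0,0,1,0,0,0,0,1,0,0,0,0]

```text
t: 26.5
position: [398.1, 379.9, 29.1]
eef_rot: [-2.178, 1.568, 0.668]
wrist_force: [0.1, 0.3, -0.8]
grip_width: 0.999
```

```bash
python3 go.py 394 388.7 15 163
```

```text
t 26.5 pos [398.1 379.9  29.1] phi 163.05 tilt 0.15 q [ 0.66  0.23  1.65  0.    1.26 -2.19] F [ 0.1  0.3 -0.8] w 0.999
shift cm [ 1.41 -0.72  0.65] world d [ -4.1   8.8 -14.1] spin 0.1 or -179.9
```

Call:
carry_out:
  plan: [1,0,-0.7,0.6,0,1,0.8,0,0,0,1,0.6,0,0,0,1,0,0,0,0,1,0,0,0,0]

```text
t: 27.0
position: [393.1, 387.5, 13.3]
eef_rot: [1.046, 1.57, -2.391]
wrist_force: [0.7, 0.7, -0.0]
grip_width: 0.998
```

```bash
python3 go.py 394 388.7 15 163
```

```text
t 27.0 pos [393.1 387.5  13.3] phi 163.08 tilt 0.04 q [ 0.68  0.25  1.66 -0.    1.23 -2.17] F [ 0.7  0.7 -0. ] w 0.998
shift cm [-0.17 -0.14 -0.05] world d [0.9 1.2 1.7] spin 0.1 or -179.9
```

Call:
carry_out:
  plan: [0.3,0,0,0,0,0.3,0,0,0,0,0.3,0,0,0,0,0.3,0,0,0,0,0.3,0,0,0,0]

```text
t: 27.5
position: [393.6, 387.9, 14.0]
eef_rot: [-2.098, 1.57, 0.748]
wrist_force: [0.1, -0.1, 1.2]
grip_width: 0.455
```

Call:
carry_out:
  plan: [0.3,-3,0,0,0,0.3,-5,0,0,8.5,0.3,-5,0,0,8.5,0.3,-5,0,0,8.5,0.3,-5,0,0,8.5]

```text
t: 28.0
position: [392.9, 387.3, 245.1]
eef_rot: [1.591, 1.57, -2.445]
wrist_force: [0.6, 0.7, -1.2]
grip_width: 0.463
```

Call:
carry_out:
  plan: [0.3,-5,0,0,8.5,0.3,-5,0,0,8.5,0.3,-5,0,0,8.5,0.3,0,0,0,8.5,0.3,0,0,0,4]

```text
t: 28.5
position: [393.7, 387.9, 396.2]
eef_rot: [-0.911, 1.566, 0.675]
wrist_force: [0.8, 0.1, -2.5]
grip_width: 0.459
```

```bash
python3 go.py 632 235 385 91
```

```text
t 28.5 pos [393.7 387.9 396.2] phi 90.84 tilt 0.28 q [ 0.68  0.11  1.04 -0.    1.98 -0.91] F [ 0.8  0.1 -2.5] w 0.459
shift cm [  1.17 -23.6  -15.65] world d [ 238.3 -152.9  -11.2] spin -0.2 or 179.8
```

Call:
carry_out:
  plan: [0.3,0,-4.2,-2.9,0,0.3,0,-4.2,-2.9,0,0.3,0,-4.2,-2.9,0,0.3,0,-4.2,-2.9,0,0.3,0,-4.2,-2.9,0]

```text
t: 29.0
position: [603.0, 248.2, 393.0]
eef_rot: [1.672, 1.57, -3.021]
wrist_force: [-0.0, 1.1, -1.3]
grip_width: 0.463
```

Call:
carry_out:
  plan: [0.3,0,-2.6,-2.1,0,0.3,1.5,0,0,0,0.3,1.5,0,0,0,0.3,0,0,0,0,0.3,0,0,0,0]

```text
t: 29.5
position: [627.9, 229.0, 363.0]
eef_rot: [1.804, 1.569, -2.89]
wrist_force: [-0.7, 0.5, -0.7]
grip_width: 0.463
```

```bash
python3 go.py 632 225 335 91
```

```text
t 29.5 pos [627.9 229.  363. ] phi 91.08 tilt 0.1 q [ 0.26  0.38  0.77  0.    1.98 -1.32] F [-0.7  0.5 -0.7] w 0.463
shift cm [ 2.8  -0.41 -0.41] world d [  4.1  -4.  -28. ] spin 0.1 or -179.9
```

Call:
carry_out:
  plan: [0.3,1,-0.4,-0.4,0,0.3,1,0,0,0,0.3,0.7,0,0,0,0.3,0,0,0,0,0.3,0,0,0,0]

```text
t: 30.0
position: [632.0, 225.2, 336.3]
eef_rot: [1.619, 1.57, -3.074]
wrist_force: [-0.3, -0.3, -1.4]
grip_width: 0.459
```

Call:
carry_out:
  plan: [0.3,0,0,0,0,0.65,0,0,0,0,0.65,0,0,0,0,0.65,0,0,0,0,0.65,-2,0,0,0]

```text
t: 30.5
position: [631.5, 224.9, 353.3]
eef_rot: [1.796, 1.564, -2.897]
wrist_force: [0.6, -0.3, -0.7]
grip_width: 0.652
```

```bash
python3 go.py 632 225 335 91;python3 - <<'E'
from h import *
p=vision.read_camera('scene'); cv2.imwrite('pics/sc8.png',cv2.resize(p['color'][130:350,250:470],None,fx=2.7,fy=2.7,interpolation=cv2.INTER_CUBIC)[:,:,::-1])
E
```

```text
t 30.5 pos [631.5 224.9 353.3] phi 91.08 tilt 0.38 q [ 0.26  0.39  0.79  0.    1.97 -1.33] F [ 0.6 -0.3 -0.7] w 0.652
shift cm [ 1.83 -0.06  0.01] world d [  0.5   0.1 -18.3] spin 0.1 or -179.9
```

View pics/sc8.png

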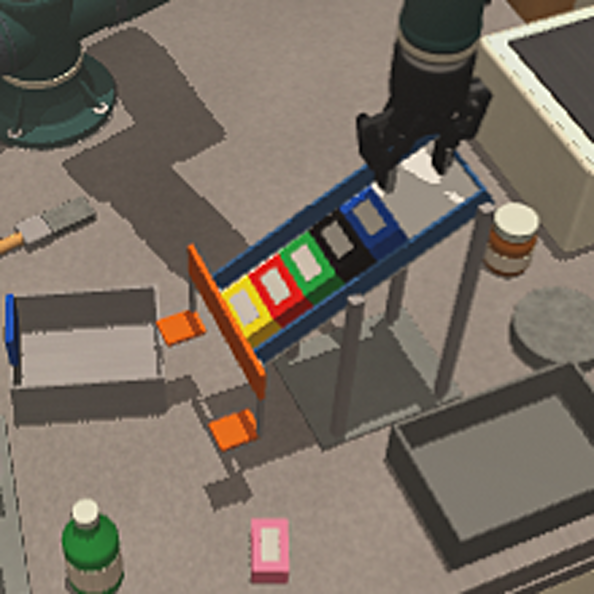

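Call:
carry_out:
  plan: [1,-2,2,-3,0,1,0,3,-4,0,1,0,1.5,-4.5,0,1,0,1.5,-4.5,0,1,0,1.5,-4.5,0]

```text
t: 31.05
position: [540.1, 16.9, 377.2]
eef_rot: [-1.694, 1.569, -0.104]
wrist_force: [0.7, 0.3, 0.4]
grip_width: 0.998
```

Call:
carry_out:
  plan: [1,1,1.5,-4.5,0,1,2,1.5,-4.5,0,1,2,1.5,-4.5,6,1,2,0,0,6,1,0,0,0,6.2]

```text
t: 31.55
position: [497.7, -116.3, 304.5]
eef_rot: [1.506, 1.566, 2.77]
wrist_force: [0.4, -0.0, -0.2]
grip_width: 0.998
```

```bash
python3 go.py 467 -181 240 72.8
```

```text
t 31.55 pos [ 497.7 -116.3  304.5] phi 72.42 tilt 0.29 q [-0.34  0.    1.34  0.    1.81 -1.6 ] F [ 0.4 -0.  -0.2] w 0.998
shift cm [ 6.45  0.94 -7.1 ] world d [-30.7 -64.7 -64.5] spin -0.4 or 179.6
```

Call:
carry_out:
  plan: [1,2,0.3,-2.4,0,1,2,0.3,-2.4,0,1,2,0.3,-2.3,0,1,0,0,0,0,1,0,0,0,0]

```text
t: 32.05
position: [469.9, -180.1, 247.9]
eef_rot: [-0.344, 1.57, 0.927]
wrist_force: [0.6, -0.2, 1.1]
grip_width: 1.002
```

```bash
python3 go.py 467 -181 240 72.8;python3 - <<'E'
from h import *
p=vision.read_camera('wrist'); save(p,'wrist9')
p2=vision.read_camera('top'); 
cv2.imwrite('pics/t9.png',cv2.resize(p2['color'][140:350,310:500],None,fx=2.85,fy=2.85,interpolation=cv2.INTER_CUBIC)[:,:,::-1])
for q in (p,p2): print([(np.round(a['location'],1).tolist(),round(a['conf'],2)) for a in vision.landmark_of(q,'dish')])
d=np.deg2rad(72.8)
ctr=np.array([492,-99.])
for yaw in (72,73.5):
  c,s=np.cos(np.deg2rad(yaw)),np.sin(np.deg2rad(yaw))
  P=[[ctr[0]+c*a-s*b,ctr[1]+s*a+c*b,z] for a,b,z in [(-80,35,121),(-90,35,121),(-90,-35,121),(-80,-35,121)]]
  print(yaw,proj(p,P).round(1).tolist())
E
```

```text
t 32.05 pos [ 469.9 -180.1  247.9] phi 72.82 tilt 0.05 q [-0.48 -0.02  1.47  0.    1.69 -1.75] F [ 0.6 -0.2  1.1] w 1.002
shift cm [ 0.79  0.25 -0.17] world d [-2.9 -0.9 -7.9] spin 0.0 or -180.0
[([491.5, -99.7, 1.0], 0.66)]
[([491.3, -99.3, 1.3], 0.71)]
72 [[329.3, 186.5], [315.5, 186.3], [314.9, 274.9], [327.6, 275.0]]
73.5 [[328.0, 189.3], [314.3, 189.5], [316.1, 277.6], [328.7, 277.5]]
```

View pics/wrist9.png

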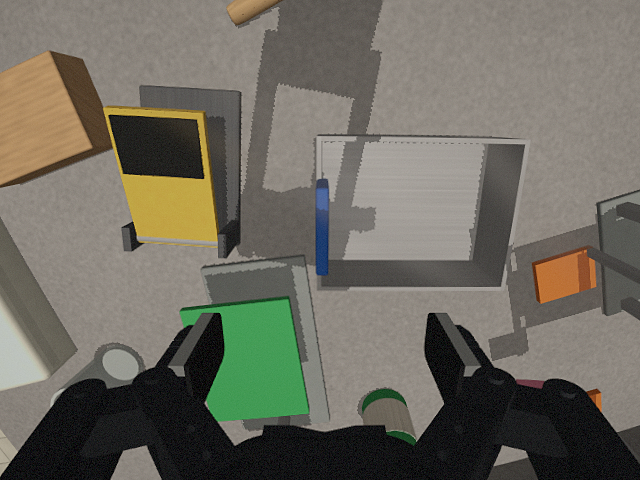

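Call:
carry_out:
  plan: [0.6,4,0.3,-0.1,0,0.6,4,0,0,0,0.6,4,0,0,0,0.6,2,0,0,0,0.6,0,0,0,0]

```text
t: 32.75
position: [465.1, -178.4, 104.5]
eef_rot: [1.352, 1.564, 2.625]
wrist_force: [-0.2, 0.2, 0.6]
grip_width: 0.597
```

Call:
carry_out:
  plan: [0.6,0,0,0,0,0.6,0,0,0,0]

```text
t: 32.95
position: [468.5, -180.7, 110.4]
eef_rot: [-1.719, 1.566, -0.447]
wrist_force: [0.4, -0.5, 0.6]
grip_width: 0.605
```

```bash
python3 go.py 466 -180 90 72.6;python3 - <<'E'
from h import *
p=vision.read_camera('wrist'); save(p,'wrist10')
E
```

```text
t 32.95 pos [ 468.5 -180.7  110.4] phi 72.91 tilt 0.27 q [-0.48  0.04  1.68  0.    1.41 -1.75] F [ 0.4 -0.5  0.6] w 0.605
shift cm [ 2.04  0.26 -0.01] world d [ -2.5   0.7 -20.4] spin 0.3 or -179.7
```

View pics/wrist10.png

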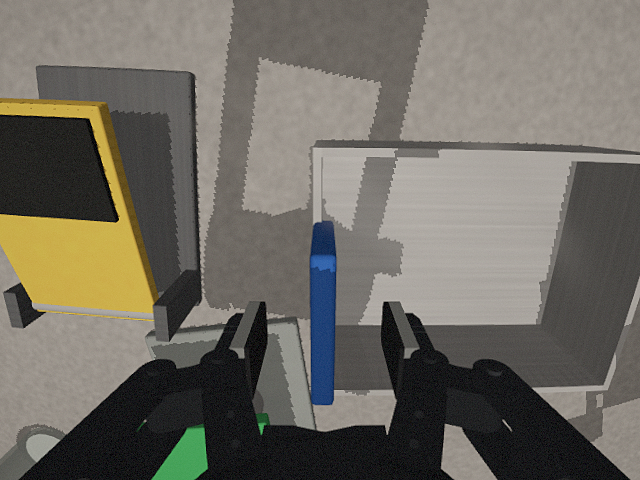

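Call:
carry_out:
  plan: [0.6,1,0.2,0,0,0.6,1.1,0,0,0,0.6,0,0,0,0,0.6,0,0,0,0,0.6,0,0,0,0]
  force: 100

```text
t: 33.5
position: [464.9, -179.6, 86.8]
eef_rot: [-0.801, 1.571, 0.471]
wrist_force: [-0.1, 0.4, 0.6]
grip_width: 0.596
```

Call:
carry_out:
  plan: [0,0,0,0,0,0,0,0,0,0,0,0,0,0,0,0,0,0,0,0,0,0,0,0,0]
  force: 100

```text
t: 34.0
position: [465.2, -179.9, 87.2]
eef_rot: [-1.851, 1.57, -0.579]
wrist_force: [-0.4, -0.6, 1.6]
grip_width: 0.101
```

```bash
python3 go.py 466 -180 90 72.6
```

```text
t 34.0 pos [ 465.2 -179.9   87.2] phi 72.87 tilt 0.07 q [-0.48  0.06  1.72 -0.    1.37 -1.75] F [-0.4 -0.6  1.6] w 0.101
shift cm [-0.28 -0.08  0.02] world d [ 0.8 -0.1  2.8] spin 0.3 or -179.7
```

Call:
carry_out:
  plan: [0,-0.7,0,0,0,0,-0.8,0,0,0,0,-0.5,0,0,-4,0,0,0,0,-5,0,0,0,0,-5]

```text
t: 34.5
position: [464.8, -179.5, 107.1]
eef_rot: [-2.874, 1.571, -1.354]
wrist_force: [-0.4, -0.1, -3.2]
grip_width: 0.104
```

Call:
carry_out:
  plan: [0,0,0,0,-3.8,0,0,0,0,0,0,0,0,0,0]

```text
t: 34.8
position: [464.8, -179.5, 106.8]
eef_rot: [0.765, 1.571, 2.346]
wrist_force: [-0.3, 0.0, -2.8]
grip_width: 0.098
```

```bash
python3 go.py 636.8 -125 107 90.7;python3 - <<'E'
from h import *
p=vision.read_camera('wrist'); save(p,'wrist11')
p=vision.read_camera('scene'); cv2.imwrite('pics/sc11.png',cv2.resize(p['color'][180:380,190:400],None,fx=2.7,fy=2.7,interpolation=cv2.INTER_CUBIC)[:,:,::-1])
E
```

```text
t 34.8 pos [ 464.8 -179.5  106.8] phi 90.61 tilt 0.01 q [-0.48  0.04  1.69  0.    1.41 -2.06] F [-0.3  0.  -2.8] w 0.098
shift cm [ -0.02 -17.26   5.26] world d [172.   54.5   0.2] spin -0.1 or 179.9
```

View pics/wrist11.png

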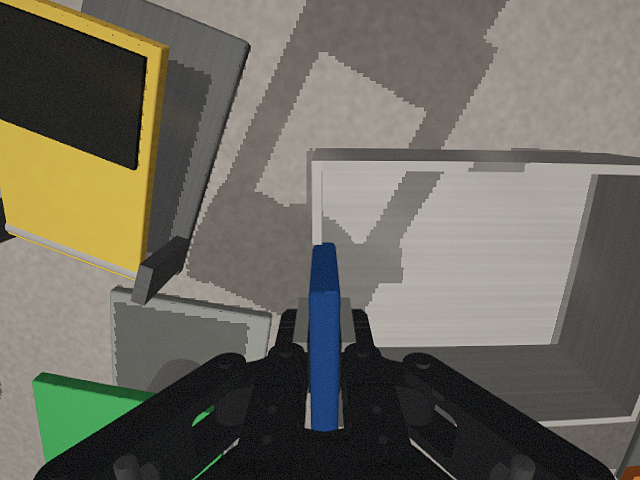

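View pics/sc11.png

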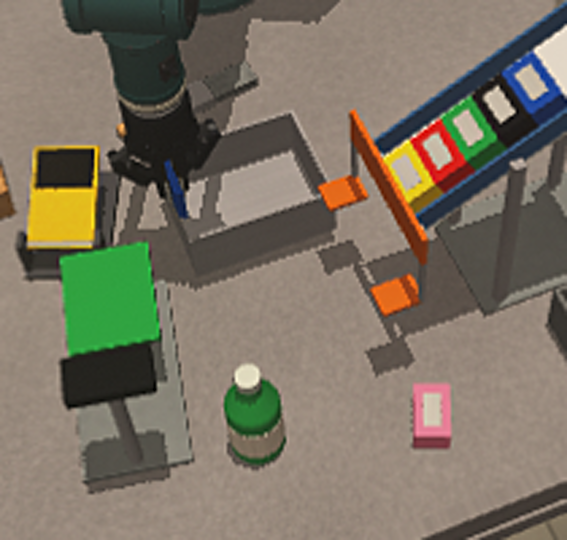

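Call:
carry_out:
  plan: [0,0,-2,0.6,0,0,0,-3,1,0,0,0,-3,1,0,0,0,-3,1,0,0,0,-3,1,0]

```text
t: 35.4
position: [605.4, -131.4, 106.5]
eef_rot: [1.459, 1.57, 3.041]
wrist_force: [0.6, -0.1, -3.9]
grip_width: 0.103
```

Call:
carry_out:
  plan: [0,0,-2,0.4,0,0,0,-1.2,0.3,0,0,0,0,0,0,0,0,0,0,0,0,0,0,0,0]

```text
t: 35.9
position: [635.4, -124.8, 106.6]
eef_rot: [1.464, 1.57, 3.046]
wrist_force: [-0.1, -0.1, -3.1]
grip_width: 0.102
```

```bash
python3 go.py 636.8 -125 107 90.7;python3 - <<'E'
from h import *
p=vision.read_camera('top'); cv2.imwrite('pics/t12.png',cv2.resize(p['color'][135:285,250:450],None,fx=4,fy=4,interpolation=cv2.INTER_CUBIC)[:,:,::-1])
p=vision.read_camera('scene'); cv2.imwrite('pics/sc12.png',cv2.resize(p['color'][180:380,190:400],None,fx=2.7,fy=2.7,interpolation=cv2.INTER_CUBIC)[:,:,::-1])
E
```

```text
t 35.9 pos [ 635.4 -124.8  106.6] phi 90.64 tilt 0.06 q [-0.28  0.36  1.31 -0.    1.47 -1.86] F [-0.1 -0.1 -3.1] w 0.102
shift cm [-0.04 -0.14 -0.02] world d [ 1.4 -0.2  0.4] spin -0.1 or 179.9
```

View pics/t12.png

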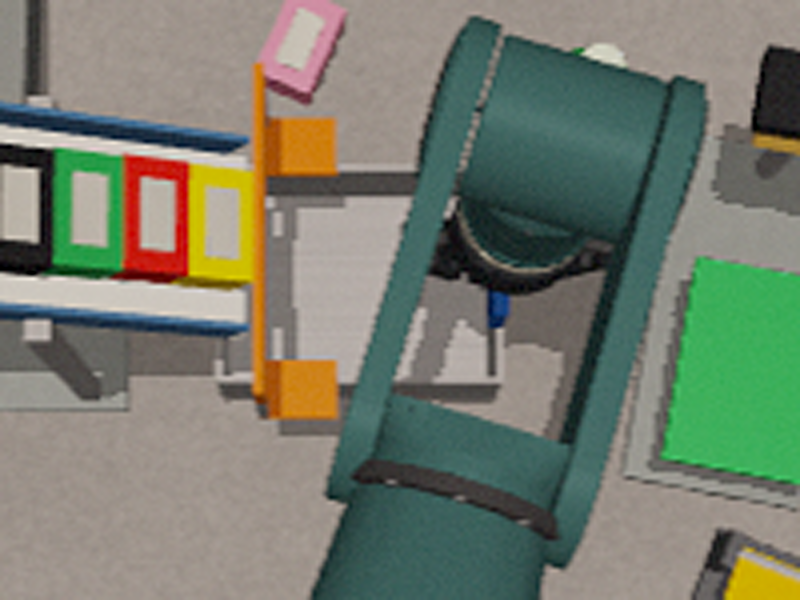

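View pics/sc12.png

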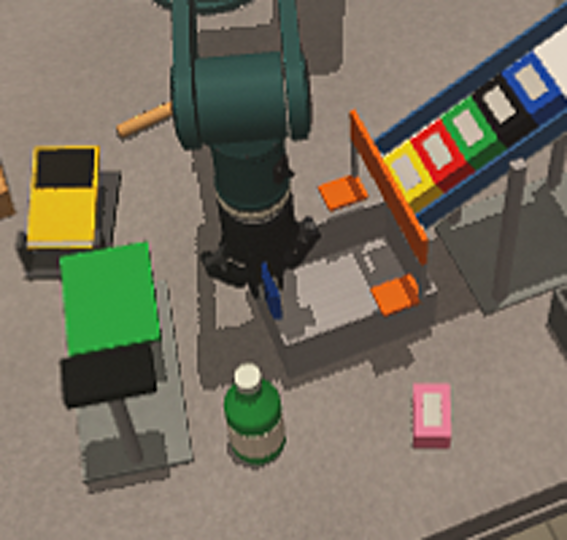

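```bash
python3 - <<'E'
from h import *
p=vision.read_camera('top')
f=lambda a:np.array(a)/4+[250,135]-.35
print('rim lower side',back(p,[f((230,384)),f((495,386))],94.5).round(1).tolist())
print('rim upper side',back(p,[f((345,167)),f((405,167))],94.5).round(1).tolist())
print('rim uphill end',back(p,[f((218,370))],94.5).round(1).tolist())
print('feet lower',back(p,[f((338,362)),f((338,418))],132).round(1).tolist())
print('feet upper',back(p,[f((338,118)),f((338,175))],132).round(1).tolist())
E
```

```text
rim lower side [[562.7, 40.3, 94.5], [564.1, -125.8, 94.5]]
rim upper side [[702.9, -29.9, 94.5], [703.4, -68.0, 94.5]]
rim uphill end [[571.5, 48.0, 94.5]]
feet lower [[572.2, -26.9, 132.0], [537.9, -27.3, 132.0]]
feet upper [[724.2, -24.7, 132.0], [688.3, -25.2, 132.0]]
```

Call:
carry_out:
  plan: [0,-1,0,0,0,0,-1,0,0,0,0,-0.8,0,0,0,0,-0.7,0,0,0,0,0,0,0,0]
  force: 115

```text
t: 36.55
position: [636.5, -124.7, 143.1]
eef_rot: [-2.084, 1.569, -0.502]
wrist_force: [0.1, -0.5, -5.5]
grip_width: 0.101
```

```bash
python3 go.py 635.4 -125 186 90.7;python3 - <<'E'
from h import *
p=vision.read_camera('wrist'); save(p,'wrist13')
p=vision.read_camera('scene'); cv2.imwrite('pics/sc13.png',cv2.resize(p['color'][180:380,190:400],None,fx=2.7,fy=2.7,interpolation=cv2.INTER_CUBIC)[:,:,::-1])
E
```

```text
t 36.55 pos [ 636.5 -124.7  143.1] phi 90.69 tilt 0.09 q [-0.28  0.34  1.27 -0.    1.53 -1.86] F [ 0.1 -0.5 -5.5] w 0.101
shift cm [-4.29  0.11 -0.03] world d [-1.1 -0.3 42.9] spin -0.0 or 180.0
```

View pics/wrist13.png

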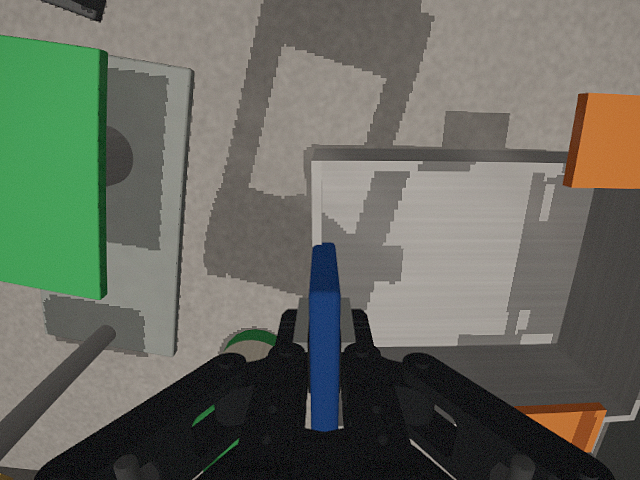

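View pics/sc13.png

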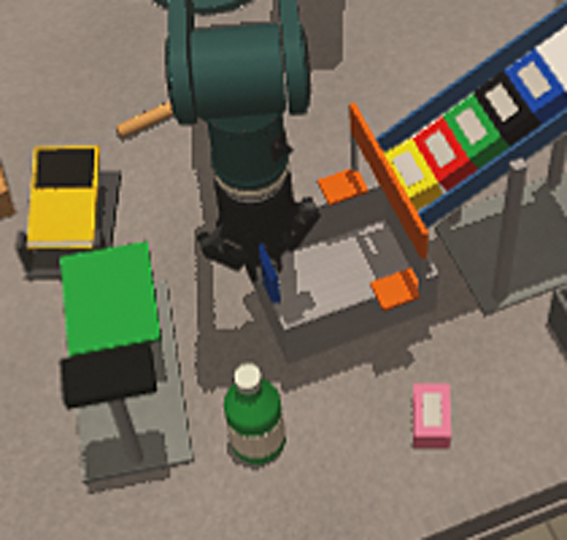

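Call:
carry_out:
  plan: [0,-1,0,0,0,0,-1,0,0,0,0,-1,0,0,0,0,-1,0,0,0,0,-0.6,0,0,0]

```text
t: 37.15
position: [636.3, -124.5, 189.9]
eef_rot: [-1.731, 1.569, -0.148]
wrist_force: [-0.2, 0.2, -4.9]
grip_width: 0.101
```

Call:
carry_out:
  plan: [0,0,0,0,0,0,0,0,0,0,0,0,0,0,0,0,0,0,0,0,0,0,0,0,0]

```text
t: 37.65
position: [635.7, -124.9, 186.0]
eef_rot: [1.621, 1.568, -3.08]
wrist_force: [0.2, -0.9, -16.4]
grip_width: 0.1
```

```bash
python3 go.py 635.4 -125 186 90.7;python3 - <<'E'
from h import *
p=vision.read_camera('wrist'); save(p,'wrist14')
p=vision.read_camera('scene'); cv2.imwrite('pics/sc14.png',cv2.resize(p['color'][180:380,190:400],None,fx=2.7,fy=2.7,interpolation=cv2.INTER_CUBIC)[:,:,::-1])
E
```

```text
t 37.65 pos [ 635.7 -124.9  186. ] phi 90.66 tilt 0.15 q [-0.28  0.32  1.2  -0.    1.62 -1.86] F [  0.2  -0.9 -16.4] w 0.1
shift cm [-0.    0.03 -0.01] world d [-0.3 -0.1  0. ] spin -0.0 or 180.0
```

View pics/wrist14.png

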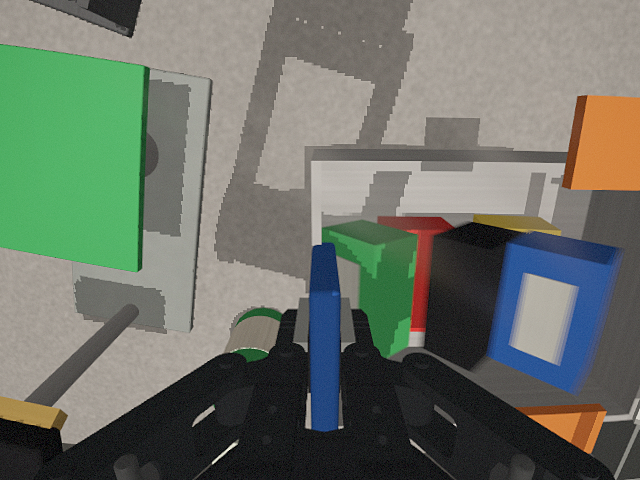

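View pics/sc14.png

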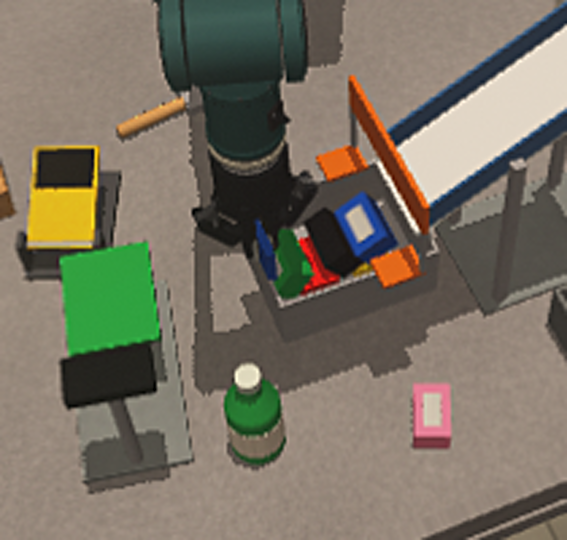

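Call:
carry_out:
  plan: [0,0,0,0,0,0,0,0,0,0,0,0,0,0,0,0,0,0,0,0,0,0,0,0,0]

```text
t: 38.25
position: [636.0, -124.3, 187.7]
eef_rot: [0.868, 1.57, 2.451]
wrist_force: [-1.0, -0.5, -10.9]
grip_width: 0.1
```

Call:
carry_out:
  plan: [0,0,0,0,0,0,0,0,0,0,0,0,0,0,0,0,0,0,0,0,0,0,0,0,0]

```text
t: 38.75
position: [636.3, -124.4, 187.8]
eef_rot: [-0.5, 1.57, 1.083]
wrist_force: [-1.0, -0.0, -10.3]
grip_width: 0.098
```

```bash
python3 go.py 635.4 -125 186 90.7;python3 - <<'E'
from h import *
p=vision.read_camera('wrist'); save(p,'wrist15')
p=vision.read_camera('scene'); cv2.imwrite('pics/sc15.png',cv2.resize(p['color'][240:340,260:380],None,fx=5,fy=5,interpolation=cv2.INTER_CUBIC)[:,:,::-1])
E
```

```text
t 38.75 pos [ 636.3 -124.4  187.8] phi 90.68 tilt 0.02 q [-0.28  0.32  1.2   0.    1.62 -1.86] F [ -1.   -0.  -10.3] w 0.098
shift cm [ 0.18  0.09 -0.06] world d [-0.9 -0.6 -1.8] spin -0.0 or 180.0
```

View pics/wrist15.png

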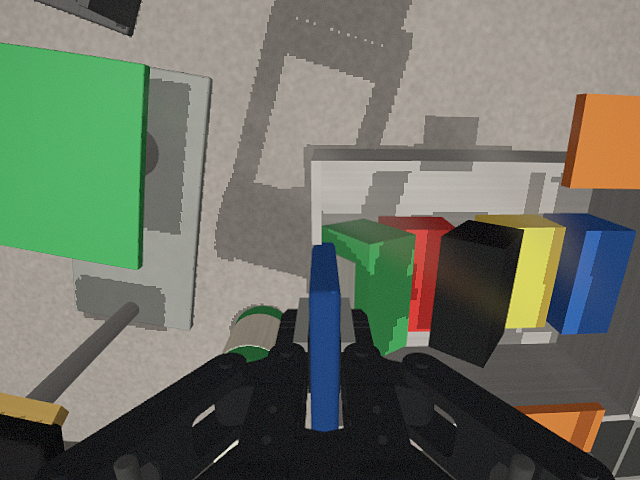

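View pics/sc15.png

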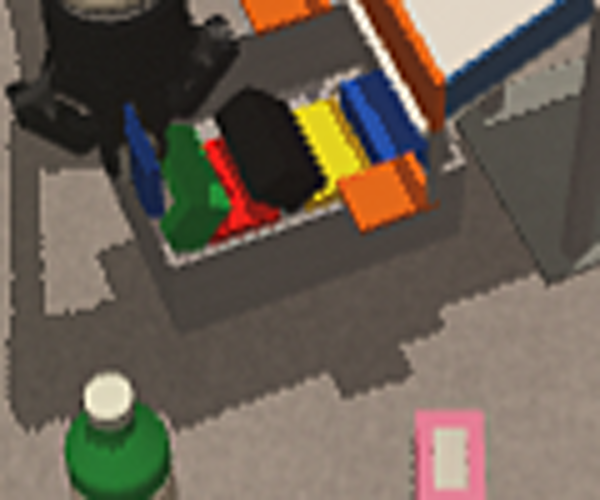

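Call:
carry_out:
  plan: [0,0.7,0,0,0,0,1,0,0,0,0,1.2,0,0,0,0,1.4,0,0,0,0,1.4,0,0,0]

```text
t: 39.35
position: [636.2, -124.7, 129.0]
eef_rot: [1.232, 1.571, 2.815]
wrist_force: [0.7, 0.0, -9.4]
grip_width: 0.1
```

Call:
carry_out:
  plan: [0,1.2,0,0,0,0,0.8,0,0,0,0,0.3,0,0,0,0,0,0,0,0,0,0,0,0,0]

```text
t: 39.85
position: [636.8, -124.6, 108.8]
eef_rot: [-1.765, 1.569, -0.182]
wrist_force: [-0.3, 0.0, -8.0]
grip_width: 0.101
```

```bash
python3 go.py 400 -180 107 90.7;python3 - <<'E'
from h import *
p=vision.read_camera('wrist'); save(p,'wrist16')
p=vision.read_camera('scene'); cv2.imwrite('pics/sc16.png',cv2.resize(p['color'][180:380,190:400],None,fx=2.7,fy=2.7,interpolation=cv2.INTER_CUBIC)[:,:,::-1])
E
```

```text
t 39.85 pos [ 636.8 -124.6  108.8] phi 90.68 tilt 0.11 q [-0.28  0.36  1.31  0.    1.47 -1.86] F [-0.3  0.  -8. ] w 0.101
shift cm [ 0.14 23.75 -5.25] world d [-236.8  -55.4   -1.8] spin -0.0 or 180.0
```

View pics/sc16.png

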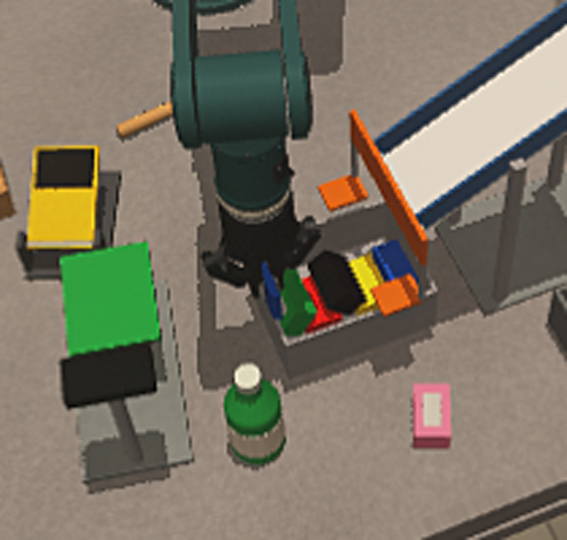

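Call:
carry_out:
  plan: [0,0,0,-1,0,0,0,0,-1.5,0,0,0,0,-1.5,0,0,0,0,-1.5,0,0,0,0,-0.8,0]

```text
t: 40.45
position: [636.8, -190.5, 107.7]
eef_rot: [-2.973, 1.57, -1.392]
wrist_force: [0.8, 0.7, -9.1]
grip_width: 0.101
```

Call:
carry_out:
  plan: [0,0,1,0,0,0,0,2,0,0,0,0,3,0,0,0,0,3,0,0,0,0,3,0,0]

```text
t: 40.95
position: [515.1, -188.1, 107.7]
eef_rot: [0.443, 1.57, 2.027]
wrist_force: [-0.1, -0.5, -8.1]
grip_width: 0.101
```

Call:
carry_out:
  plan: [0,0,3,0,0,0,0,3,0,0,0,0,3,0,0,0,0,2,0,0,0,0,1,0,0]

```text
t: 41.45
position: [394.8, -189.5, 107.8]
eef_rot: [0.37, 1.57, 1.953]
wrist_force: [0.2, 0.5, -8.0]
grip_width: 0.101
```

```bash
python3 go.py 400 -180 212 -9.2;python3 - <<'E'
from h import *
p=vision.read_camera('wrist'); save(p,'wrist17')
E
```

```text
t 41.45 pos [ 394.8 -189.5  107.8] phi 90.66 tilt 0.04 q [-0.58 -0.1   1.83  0.    1.41 -2.16] F [ 0.2  0.5 -8. ] w 0.101
shift cm [-10.42  -0.53   0.95] world d [  5.2   9.5 104.2] spin -80.1 or 99.9
```

View pics/wrist17.png

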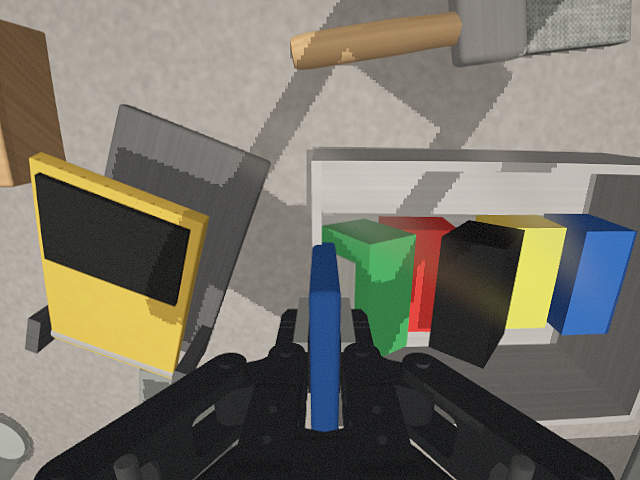

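Call:
carry_out:
  plan: [0,-1,0,0,0,0,-2,0,0.4,0,0,-3,0,0.5,0,0,-3,0,0,2,0,-1.5,0,0,4]

```text
t: 42.0
position: [399.5, -181.9, 217.5]
eef_rot: [-1.886, 1.563, -0.409]
wrist_force: [1.5, -1.0, -8.5]
grip_width: 0.098
```

Call:
carry_out:
  plan: [0,-0.4,0,0,6,0,0,0,0,7,0,0,0,0,7,0,0,0,0,7,0,0,0,0,7]

```text
t: 42.5
position: [397.9, -181.1, 217.7]
eef_rot: [-0.501, 1.57, 0.379]
wrist_force: [0.2, 0.9, -8.3]
grip_width: 0.102
```

Call:
carry_out:
  plan: [0,0,0,0,7,0,0,0,0,7,0,0,0,0,7,0,0,0,0,7,0,0,0,0,7]

```text
t: 43.0
position: [397.6, -180.8, 217.4]
eef_rot: [1.406, 1.569, 1.675]
wrist_force: [0.5, 0.2, -8.2]
grip_width: 0.099
```

Call:
carry_out:
  plan: [0,0,0,0,7,0,0,0,0,7,0,0,0,0,6,0,0,0,0,4,0,0,0,0,0.9]

```text
t: 43.5
position: [397.5, -180.7, 217.2]
eef_rot: [1.922, 1.569, 1.761]
wrist_force: [-0.4, -0.0, -8.0]
grip_width: 0.096
```

Call:
carry_out:
  plan: [0,0,0,0,0,0,0,0,0,0]

```text
t: 43.7
position: [397.1, -181.1, 216.9]
eef_rot: [1.979, 1.57, 1.82]
wrist_force: [-0.4, -1.3, -8.2]
grip_width: 0.101
```

```bash
python3 go.py 492.1 -274.4 212 -9.2;python3 - <<'E'
from h import *
p=vision.read_camera('top'); cv2.imwrite('pics/t18.png',cv2.resize(p['color'][130:350,290:490],None,fx=2.7,fy=2.7,interpolation=cv2.INTER_CUBIC)[:,:,::-1])
print([(np.round(a['location'],1).tolist(),round(a['conf'],2)) for a in vision.landmark_of(p,'stand_top')])
p=vision.read_camera('wrist'); save(p,'wrist18')
print([(np.round(a['location'],1).tolist(),round(a['conf'],2)) for a in vision.landmark_of(p,'stand_top')])
p=vision.read_camera('scene'); cv2.imwrite('pics/sc18.png',cv2.resize(p['color'][180:380,190:400],None,fx=2.7,fy=2.7,interpolation=cv2.INTER_CUBIC)[:,:,::-1])
E
```

```text
t 43.7 pos [ 397.1 -181.1  216.9] phi -9.14 tilt 0.06 q [-0.56 -0.16  1.66  0.    1.64 -0.4 ] F [-0.4 -1.3 -8.2] w 0.101
shift cm [ 0.48 -7.71 10.86] world d [ 95.  -93.3  -4.9] spin 0.1 or -179.9
[([575.3, -288.0, 102.0], 0.92)]
[]
```

View pics/t18.png

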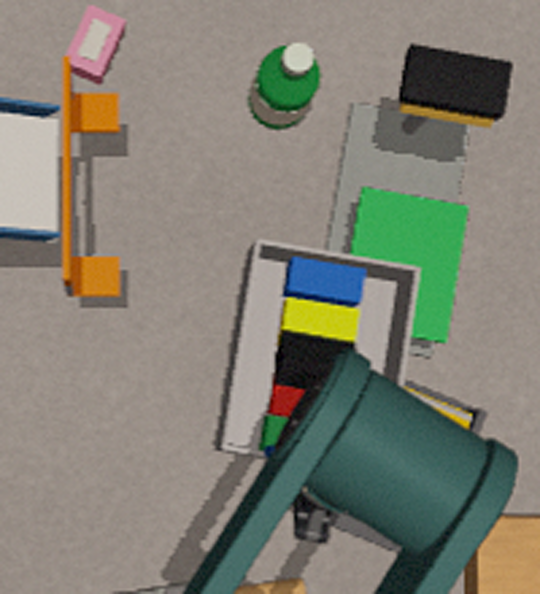

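View pics/wrist18.png

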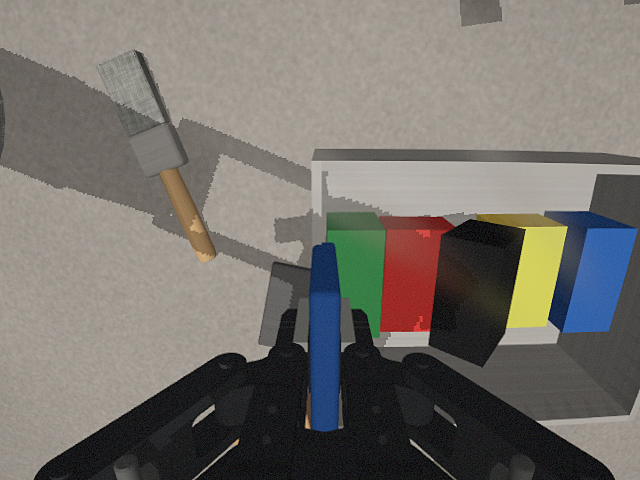

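View pics/sc18.png

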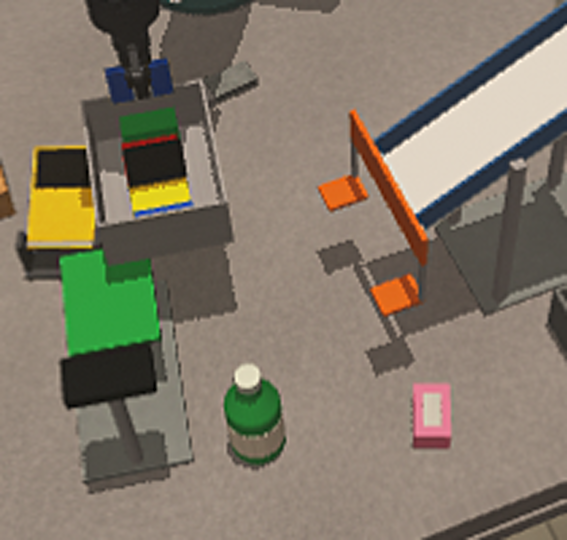

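Call:
carry_out:
  plan: [0,0,-0.9,1.3,0,0,0,-1.7,2.4,0,0,0,-2,2.8,0,0,0,-1.7,2.4,0,0,0,-1,1.4,0]

```text
t: 44.45
position: [488.2, -271.7, 216.2]
eef_rot: [-0.813, 1.57, -0.975]
wrist_force: [-0.5, -0.1, -8.2]
grip_width: 0.101
```

Call:
carry_out:
  plan: [0,0,-0.3,0.4,0,0,0,0,0,0,0,0,0,0,0]

```text
t: 44.75
position: [489.7, -272.8, 216.5]
eef_rot: [2.482, 1.569, 2.321]
wrist_force: [-0.6, -0.2, -9.1]
grip_width: 0.099
```

```bash
python3 go.py 491.6 -274.4 188 -9.2;python3 - <<'E'
from h import *
p=vision.read_camera('top'); cv2.imwrite('pics/t19.png',cv2.resize(p['color'][130:350,330:530],None,fx=2.7,fy=2.7,interpolation=cv2.INTER_CUBIC)[:,:,::-1])
print([(np.round(a['location'],1).tolist(),round(a['conf'],2)) for a in vision.landmark_of(p,'dish')])
p=vision.read_camera('scene'); cv2.imwrite('pics/sc19.png',cv2.resize(p['color'][180:380,150:360],None,fx=2.7,fy=2.7,interpolation=cv2.INTER_CUBIC)[:,:,::-1])
E
```

```text
t 44.75 pos [ 489.7 -272.8  216.5] phi -9.2 tilt 0.1 q [-0.61  0.12  1.39  0.    1.64 -0.45] F [-0.6 -0.2 -9.1] w 0.099
shift cm [ 2.85 -0.13  0.22] world d [  1.9  -1.6 -28.5] spin 0.0 or -180.0
[([569.4, -290.0, 129.2], 0.61)]
```

View pics/t19.png

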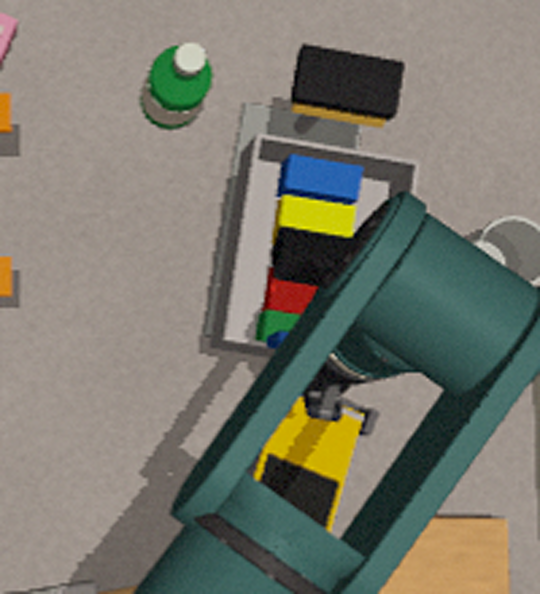

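View pics/sc19.png

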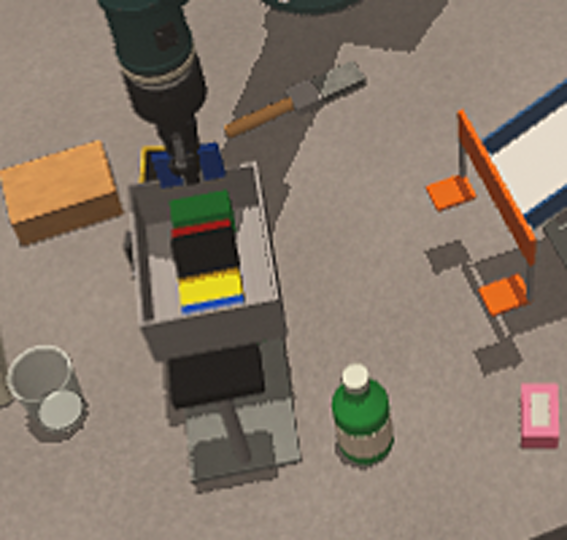

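Call:
carry_out:
  plan: [0,0.5,-0.1,0.2,0,0,0.7,0,0,0,0,0.7,0,0,0,0,0.4,0,0,0,0,0,0,0,0]

```text
t: 45.4
position: [491.4, -274.4, 192.1]
eef_rot: [2.669, 1.568, 2.508]
wrist_force: [0.4, -0.0, -9.2]
grip_width: 0.099
```

```bash
python3 go.py 491.6 -274.4 187.2 -9.2
```

```text
t 45.4 pos [ 491.4 -274.4  192.1] phi -9.22 tilt 0.18 q [-0.61  0.13  1.42  0.    1.59 -0.45] F [ 0.4 -0.  -9.2] w 0.099
shift cm [ 0.49 -0.    0.02] world d [ 0.2 -0.  -4.9] spin -0.0 or 180.0
```

Call:
carry_out:
  plan: [0,0.2,0,0,0,0,0.1,0,0,0,0,0.1,0,0,0,0,0,0,0,0,0,0,0,0,0]

```text
t: 45.9
position: [492.2, -274.9, 189.9]
eef_rot: [-0.109, 1.571, -0.27]
wrist_force: [0.1, -0.2, -8.3]
grip_width: 0.095
```

```bash
python3 go.py 491.6 -274.4 187.2 -9.2
```

```text
t 45.9 pos [ 492.2 -274.9  189.9] phi -9.22 tilt 0.01 q [-0.61  0.13  1.42  0.    1.58 -0.45] F [ 0.1 -0.2 -8.3] w 0.095
shift cm [ 0.27  0.04 -0.06] world d [-0.6  0.5 -2.7] spin -0.0 or 180.0
```

Call:
carry_out:
  plan: [0,0.1,0,0,0,0,0.1,0,0,0,0,0.1,0,0,0,0,0,0,0,0,0,0,0,0,0]

```text
t: 46.4
position: [492.1, -275.0, 187.7]
eef_rot: [-0.506, 1.57, -0.667]
wrist_force: [-3.2, 1.9, -3.4]
grip_width: 0.093
```

```bash
python3 go.py 491.6 -274.4 187.2 -9.2
```

```text
t 46.4 pos [ 492.1 -275.   187.7] phi -9.22 tilt 0.06 q [-0.61  0.13  1.43 -0.    1.58 -0.45] F [-3.2  1.9 -3.4] w 0.093
shift cm [ 0.05  0.05 -0.06] world d [-0.5  0.6 -0.5] spin -0.0 or 180.0
```

Call:
carry_out:
  plan: [0,0.05,0,0,0,0.15,0,0,0,0,0.25,0,0,0,0,0.4,0,0,0,0,0.4,0,0,0,0]
  force: 40

```text
t: 46.9
position: [492.9, -275.2, 187.2]
eef_rot: [-0.306, 1.568, -0.467]
wrist_force: [-0.5, 0.3, 0.1]
grip_width: 0.397
```

```bash
python3 go.py 491.6 -274.4 187.2 -9.2;python3 - <<'E'
from h import *
p=vision.read_camera('wrist'); save(p,'wrist20')
p=vision.read_camera('scene'); cv2.imwrite('pics/sc20.png',cv2.resize(p['color'][180:380,150:360],None,fx=2.7,fy=2.7,interpolation=cv2.INTER_CUBIC)[:,:,::-1])
E
```

```text
t 46.9 pos [ 492.9 -275.2  187.2] phi -9.22 tilt 0.16 q [-0.61  0.13  1.43  0.    1.58 -0.45] F [-0.5  0.3  0.1] w 0.397
shift cm [ 0.    0.06 -0.14] world d [-1.3  0.8 -0. ] spin -0.0 or 180.0
```

View pics/wrist20.png

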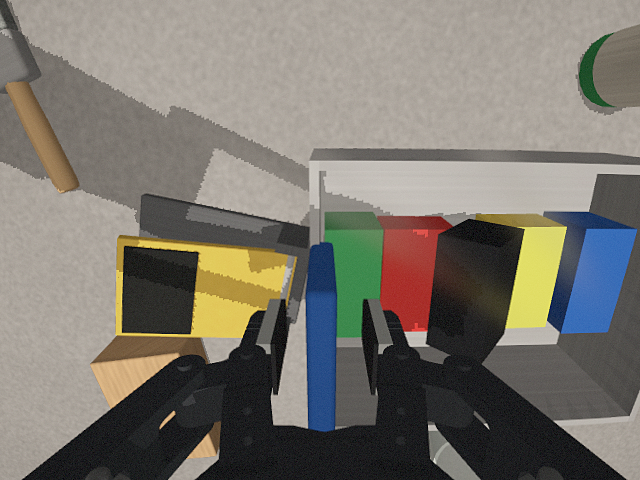

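View pics/sc20.png

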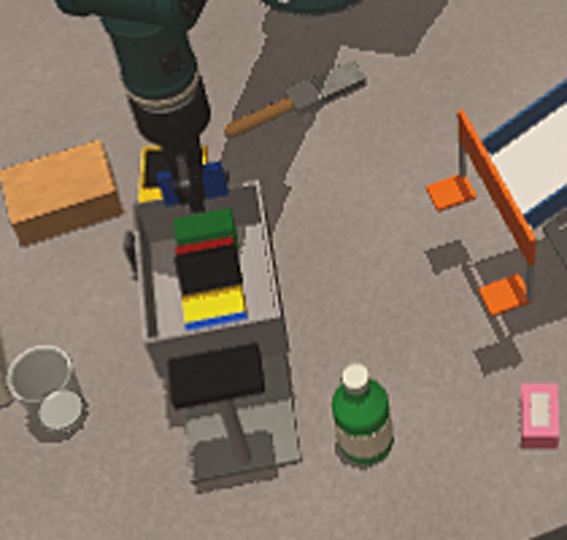

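Call:
carry_out:
  plan: [0.4,-2,0,0,0,0.4,-4,0,0,0,0.4,-4,0,0,0,0.4,0,0,-4,0,0,0,0,-4,0]

```text
t: 47.5
position: [413.6, -262.6, 288.1]
eef_rot: [-0.512, 1.567, -0.672]
wrist_force: [-0.0, 0.0, -0.3]
grip_width: 0.24
```

Call:
carry_out:
  plan: [0,0,0,-3,0,0,0,0,0,0,0,0,0,0,0]

```text
t: 47.8
position: [383.6, -257.4, 286.9]
eef_rot: [-0.322, 1.569, -0.484]
wrist_force: [-0.4, 0.1, 1.0]
grip_width: -0.001
```

```bash
python3 go.py 368 -291 150 -17;python3 - <<'E'
from h import *
p=vision.read_camera('wrist'); save(p,'wrist21')
print([(np.round(a['location'],1).tolist(),round(a['conf'],2)) for a in vision.landmark_of(p,'treadle_pad')])
p=vision.read_camera('top'); cv2.imwrite('pics/t21.png',cv2.resize(p['color'][130:350,330:530],None,fx=2.7,fy=2.7,interpolation=cv2.INTER_CUBIC)[:,:,::-1])
print([(np.round(a['location'],1).tolist(),round(a['conf'],2)) for a in vision.landmark_of(p,'treadle_pad')])
print([(np.round(a['location'],1).tolist(),round(a['conf'],2)) for a in vision.landmark_of(p,'dish')])
E
```

```text
t 47.8 pos [ 383.6 -257.4  286.9] phi -9.26 tilt 0.13 q [-0.71 -0.12  1.48  0.    1.77 -0.55] F [-0.4  0.1  1. ] w -0.001
shift cm [13.69 -3.56 -1.03] world d [ -15.6  -33.6 -136.9] spin 7.7 or -172.3
[([367.7, -289.7, 84.2], 0.63)]
[([370.0, -291.0, 84.1], 0.79)]
[([574.8, -292.5, 96.6], 0.56), ([757.2, -182.9, -1.7], 0.49)]
```

View pics/t21.png

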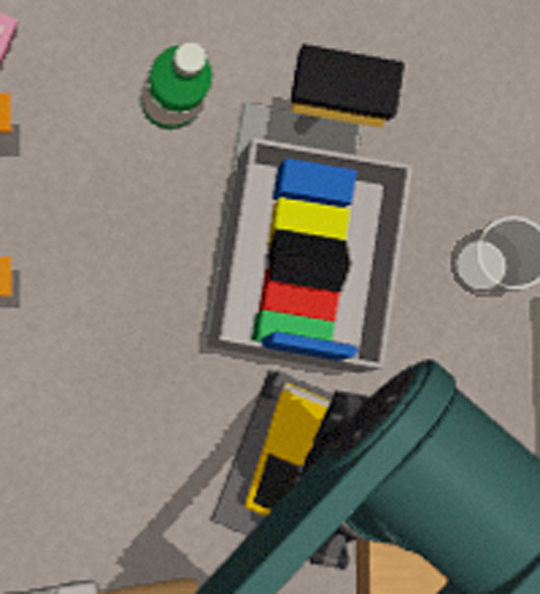

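View pics/wrist21.png

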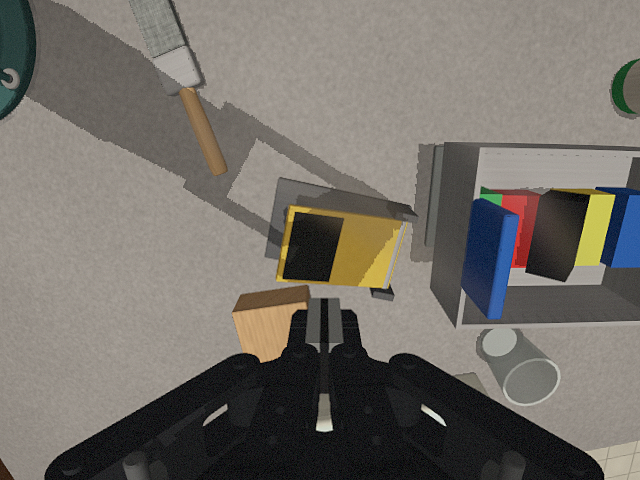

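Call:
carry_out:
  plan: [0,3,-1.8,-0.5,3.7,0,4,-1.8,-0.5,4,0,4,0,0,0,0,3,0,0,0,0,1.5,0,0,0]

```text
t: 48.55
position: [365.7, -289.3, 127.2]
eef_rot: [2.622, 1.564, 2.327]
wrist_force: [-0.6, 0.4, 0.1]
grip_width: 0.003
```

Call:
carry_out:
  plan: [0,0,0,0,0,0,0,0,0,0]

```text
t: 48.75
position: [367.3, -290.8, 131.4]
eef_rot: [1.954, 1.571, 1.659]
wrist_force: [0.3, -0.6, 0.6]
grip_width: 0.0
```

```bash
python3 go.py 367 -291 97 -17
```

```text
t 48.75 pos [ 367.3 -290.8  131.4] phi -16.9 tilt 0.01 q [-0.79 -0.05  1.73  0.    1.46 -0.5 ] F [ 0.3 -0.6  0.6] w 0.0
shift cm [ 3.44 -0.03 -0.03] world d [ -0.3  -0.2 -34.4] spin 0.1 or -179.9
```

Call:
carry_out:
  plan: [0,1.5,0,0,0,0,1.2,0,0,0,0,0.7,0,0,0,0,0.7,0,0,0,0,0.7,0,0,0]

```text
t: 49.25
position: [367.1, -291.1, 84.4]
eef_rot: [-0.81, 1.569, -1.105]
wrist_force: [-1.1, 0.1, 7.0]
grip_width: 0.003
```

Call:
carry_out:
  plan: [0,0.6,0,0,0,0,0.5,0,0,0,0,0,0,0,0,0,0,0,0,0]

```text
t: 49.65
position: [366.1, -290.8, 73.5]
eef_rot: [-2.728, 1.569, -3.023]
wrist_force: [-4.6, 2.4, 8.1]
grip_width: 0.002
```

```bash
python3 go.py 367 -291 68 -17
```

```text
t 49.65 pos [ 366.1 -290.8   73.5] phi -16.92 tilt 0.11 q [-0.79  0.    1.8  -0.    1.34 -0.5 ] F [-4.6  2.4  8.1] w 0.002
shift cm [0.55 0.01 0.09] world d [ 0.9 -0.2 -5.5] spin 0.1 or -179.9
```

Call:
carry_out:
  plan: [0,0.3,0,0,0,0,0.3,0,0,0,0,0,0,0,0,0,0,0,0,0]

```text
t: 50.05
position: [366.2, -290.9, 68.0]
eef_rot: [-2.418, 1.569, -2.713]
wrist_force: [-5.1, 1.8, 10.3]
grip_width: -0.0
```

```bash
python3 go.py 367 -291 68 -17
```

```text
t 50.05 pos [ 366.2 -290.9   68. ] phi -16.91 tilt 0.1 q [-0.79  0.01  1.81 -0.    1.32 -0.5 ] F [-5.1  1.8 10.3] w -0.0
shift cm [-0.    0.02  0.08] world d [ 0.8 -0.1  0. ] spin 0.1 or -179.9
```

Call:
carry_out:
  plan: [0,0.2,0,0,0,0,0.2,0,0,0,0,0,0,0,0]

```text
t: 50.35
position: [366.3, -291.0, 67.6]
eef_rot: [-2.281, 1.569, -2.576]
wrist_force: [-11.8, 8.7, 28.2]
grip_width: 0.004
```

```bash
python3 go.py 367 -291 64 -17
```

```text
t 50.35 pos [ 366.3 -291.    67.6] phi -16.9 tilt 0.1 q [-0.79  0.01  1.81 -0.    1.32 -0.5 ] F [-11.8   8.7  28.2] w 0.004
shift cm [0.36 0.02 0.07] world d [ 0.7 -0.  -3.6] spin 0.1 or -179.9
```

At the stop (force rose from 10 to 28 N without further travel). Holding.

Call:
carry_out:
  plan: [0,0,0,0,0,0,0,0,0,0,0,0,0,0,0,0,0,0,0,0,0,0,0,0,0]

```text
t: 50.85
position: [366.3, -291.0, 67.6]
eef_rot: [-2.115, 1.569, -2.41]
wrist_force: [-11.5, 9.3, 27.7]
grip_width: -0.005
```

Call:
carry_out:
  plan: [0,0,0,0,0,0,0,0,0,0,0,0,0,0,0,0,0,0,0,0,0,0,0,0,0]

```text
t: 51.35
position: [366.3, -291.0, 67.6]
eef_rot: [-2.134, 1.569, -2.429]
wrist_force: [-10.3, 9.1, 27.3]
grip_width: 0.003
```

```bash
python3 go.py 367 -291 64 -17;python3 - <<'E'
from h import *
p=vision.read_camera('scene'); cv2.imwrite('pics/sc22.png',cv2.resize(p['color'][180:380,150:360],None,fx=2.7,fy=2.7,interpolation=cv2.INTER_CUBIC)[:,:,::-1])
E
```

```text
t 51.35 pos [ 366.3 -291.    67.6] phi -16.9 tilt 0.1 q [-0.79  0.01  1.81 -0.    1.32 -0.5 ] F [-10.3   9.1  27.3] w 0.003
shift cm [0.36 0.02 0.07] world d [ 0.7 -0.  -3.6] spin 0.1 or -179.9
```

View pics/sc22.png

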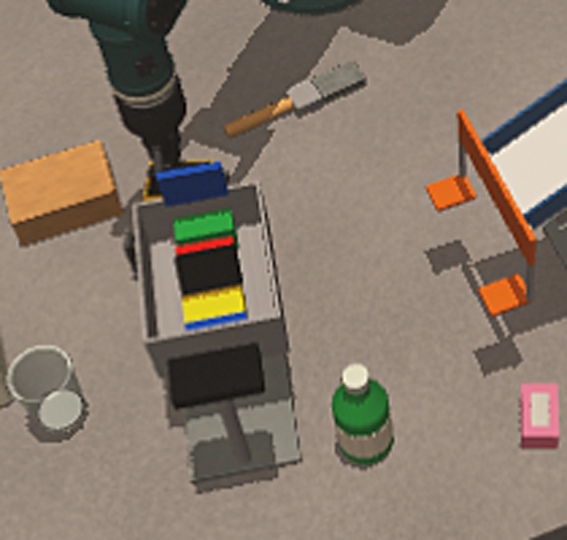

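Held over a second at the stop with the dish undisturbed. Now let it spring up.

Call:
carry_out:
  plan: [0,-0.6,0,0,0,0,-1,0,0,0,0,-1.5,0,0,0,0,-3,0,0,0,0,-5,0,0,0]

```text
t: 51.9
position: [365.4, -289.2, 171.2]
eef_rot: [2.62, 1.564, 2.325]
wrist_force: [1.2, -0.8, 0.2]
grip_width: 0.004
```

Call:
carry_out:
  plan: [0,-5,0,0,0,0,-4,0,-4,0,0,0,0,-4,0,0,0,0,-2,0,0,0,0,0,0]

```text
t: 52.4
position: [274.4, -262.7, 259.7]
eef_rot: [-0.684, 1.568, -0.981]
wrist_force: [-0.2, -0.6, -1.2]
grip_width: 0.001
```

Call:
carry_out:
  plan: [0,0,0,0,0,0,0,0,0,0,0,0,0,0,0,0,0,0,0,0,0,0,0,0,0]

```text
t: 52.9
position: [276.0, -262.9, 258.3]
eef_rot: [2.41, 1.57, 2.115]
wrist_force: [0.3, 1.1, 0.3]
grip_width: 0.001
```

```bash
python3 go.py 367 -291 64 -17;python3 - <<'E'
from h import *
p=vision.read_camera('top'); save(p,'top23')
for k in ['treadle_pad','dish','stand_top','suspension','jar','beaker','discs','card_box']:
    print(k,[(np.round(a['location'],1).tolist(),round(a['conf'],2)) for a in vision.landmark_of(p,k)][:2])
cv2.imwrite('pics/t23.png',cv2.resize(p['color'][130:350,330:530],None,fx=2.7,fy=2.7,interpolation=cv2.INTER_CUBIC)[:,:,::-1])
p=vision.read_camera('scene'); save(p,'scene23')
E
```

```text
t 52.9 pos [ 276.  -262.9  258.3] phi -16.89 tilt 0.05 q [-0.91 -0.3   1.69  0.    1.75 -0.62] F [0.3 1.1 0.3] w 0.001
shift cm [19.42 -0.05  9.54] world d [  91.   -28.1 -194.3] spin 0.1 or -179.9
treadle_pad [([368.0, -292.2, 82.4], 0.97)]
dish [([573.3, -293.0, 99.0], 0.91)]
stand_top []
suspension [([756.0, -181.6, -0.4], 0.85)]
jar [([534.4, 465.8, -3.8], 0.95), ([628.7, -299.7, 126.3], 0.36)]
beaker [([592.1, -495.3, -1.2], 0.66)]
discs [([671.3, 458.2, -0.3], 0.88)]
card_box [([298.2, -429.1, 2.8], 0.6)]
```

View pics/t23.png

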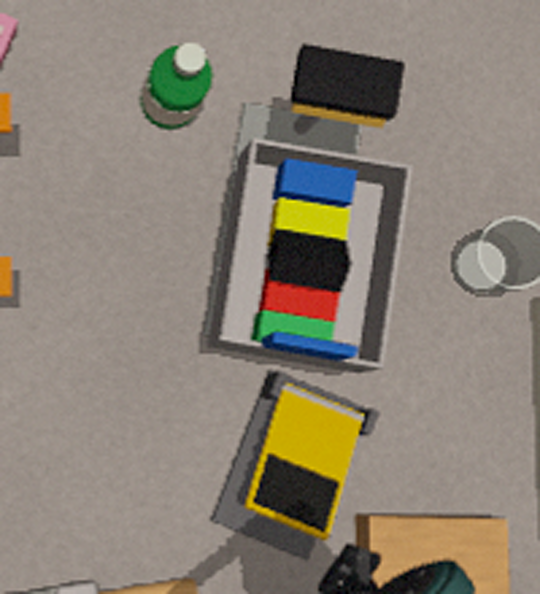

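View pics/scene23.png

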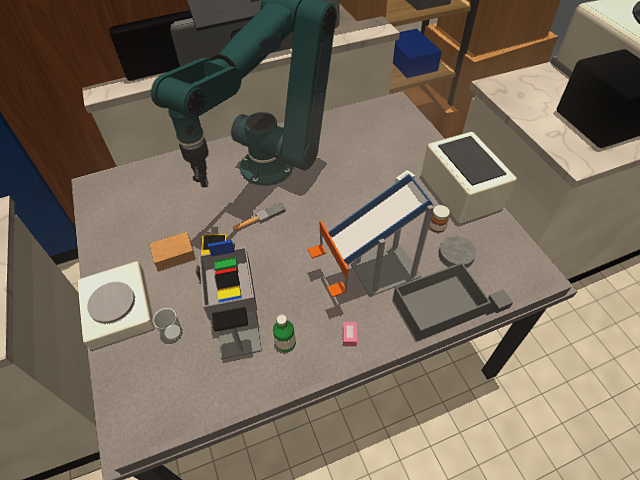

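Dish centred on the stand at top-picture pixels about (443,224) with all five blocks; treadle up, gate shut, bystanders in place, arm clear. Handing in.

```bash
python3 -c "
from station import order
print(order.job_done())"
```

```text
the job is handed in; nothing more can be done
None
```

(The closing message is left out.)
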